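# Charge the grinding jar

### The arm

A 7-joint arm with a two-finger parallel gripper is mounted at the origin on a cart in front of the work surface, level with it; the furniture and walls round the work are solid. World frame = base frame: x ahead of the robot, y to its left, z up, the work surface at z = 0. Lengths are in m, angles in rad, forces in N, time in s.
With the tool pointing down it reaches from about 0.425 to 1.025 m from the base axis. Payload 3.6 kg.
Tool frame: the origin (TCP) lies at the very end of the fingers, on their centre line; the grasp point (between the pads) lies 19 mm behind it; z points along the fingers, y is the line along which they close (so a half turn about z gives the same grasp; the last joint's range is limited). The gripper opens to 85 mm and grips with 20 to 120 N. Pads are 22 mm wide; open, the fingers measure 114 mm over their backs; the gripper's body (76 mm by 85 mm) begins 54 mm behind the grasp point. The pads swing forward as they close: fully open they stand 13 mm farther back than shut.
Start: joints at [-1.323, 0.591, 0.048, 1.609, -0.033, 0.943, -0.034], TCP at [0.243, 0.683, 0.196] pointing down, gripper open.
Joint ranges: [-2.69, 2.69], [-0.47, 2.24], [-1.27, 1.36], [0.19, 2.51], [-1.53, 4.68], [0.08, 2.07], [-3.09, 3.09]. Speed limits (rad/s): [2.57, 2.57, 3.14, 3.14, 3.14, 3.14, 3.14].

### API

Orientations are given as a rotation vector (axis times angle).
In Python, from rig import bot gives the robot as it stands.
- The arm moves only by the tool step_arm, never from a script. Its argument "series" is a list that holds one entry, the list of rows, each a list of 4 numbers: the shift along the tool's x, y, z in units of 40 mm (1.0 is 40 mm), then the turn about the tool's z in units of 5 degrees (1.0 is 5 degrees). In form: [[[x, y, z, spin], ...]]. A call has 1 to 12 rows; each row shifts and turns the commanded pose from where the row before left it, along the tool's axes as they then stand; what a row does not reach is not made up. A row lasts 1/12 s, in which the tool goes at most 41.7 mm and 7.16 degrees, less where a joint would pass 70% of its speed; a pose out of reach is approached as far as the arm can. A call is refused whole if a number of a shift passes 1 or a number of a turn 1, either way. A call with a gripper value outside its range is refused whole. "fingers" is the finger opening in mm, from 0 to 85.4, set as the call begins (left out, the last holds). The fingers move at their own pace and stop on an object; the grip force is fixed at half the most. Time passes only in rows, so rows that do not move let the fingers close. It gives the time, the measured TCP pose, the force, the opening and the grip force at its end, in the units of the state.
- bot.observe(): the state, without advancing time (a new reading comes with each control period).
- bot.read_camera(name): name is "side" or "top" or "wrist"; returns a dict with "img" (480x640x3 uint8, red, green, blue), "z_map" (480x640 float32, m along the optical axis (not along the pixel's ray), 0 where there is no reading), "fovy" (degrees; the focal length in pixels is half the picture's height over the tangent of half this angle, whatever the lens; pixels are square), "cx", "cy" (the principal point, pixels), "camera_from_world" (4x4, takes a point from world to camera coordinates). Camera axes: x right, y up, looking along -z (the intrinsics and any distortion apply to the point x, -y, -z); pixel columns grow to the right and rows downward; lengths in m; the calibration is good to about 2 mm. A picture is of the moment at which its call begins.
- bot.finish_job(): hands the job in; it is judged then, once.
Trained networks look in the newest picture that a camera, given by its name, has taken for a name from the list of things; names that differ only in an ending like _2 or _b are one class to them, and where a whole thing is asked for, a point or a joint stands for the part that bears it (a point fixed in the world has none). Each returns a list of dicts, best first, with "p" (0 to 1); they miss things now and then, are a little off and sometimes report something else, mostly with a low value. They report only what shows in the picture. A call takes as long as a camera call. They do not tell look-alikes from the thing itself.
- bot.look_for(label, camera): "xy" ([column, row] in pixels, amid what is visible of it).
- bot.pinpoint(label, camera): "xy" ([column, row] in pixels: a listed point, or the origin of a listed thing).
The state is a dict: "time": time; "qpos": joint angles; "joint_vel": joint speeds; "joint_efforts": joint torques, N m; "tool_pos": TCP position; "tcp_rot": TCP orientation; "contact_force": force on the tool from outside, world axes, zero at the start; "moment": the same for the moment, N m; "grip_width": opening from 0.0 (shut) to 1.0 (fully open); "grip_force": force on a finger pad.
Only numpy, scipy, OpenCV 4.12 (cv2) and the standard library are available. Lean on these libraries where they do the work, as an engineer would, in place of code of your own. Each camera call takes 0.05 s, during which the arm holds its last target. There are 200 camera calls.

### The job

Pour all seven dark grey grinding balls out of the porcelain casserole into the open steel grinding jar without spilling a single one on the bench. Finish with the jar's hinged lid pushed fully shut and the empty casserole standing upright on the bench, away from the jar, and leave the bottles and other things round the work standing where they are.

Things in the scene. Friction and masses are not known exactly. Their poses are not given: they have to be found in the camera images.
- casserole: White porcelain casserole, loose, about 0.14 kg: round bowl flaring from 76 mm across at its flat foot to 110 mm at the rim, 60 mm high, wall 3.5 mm, floor 6 mm thick. Origin at the centre of its underside, z up; a stick handle points along its own -x. Balls roll out over the wall (16 degrees off vertical) once it is tipped past about 75 degrees.
- casserole_grip (a point): Point to grip on the axis of the casserole's straight, round, level stick handle (16 mm thick): 100 mm from the bowl's axis, 52 mm above its underside. The handle is free from 55 to 150 mm from the bowl's axis and ends in a 20 mm ball.
- jar: Steel grinding jar fixed to the bench: round foot 144 mm across and 12 mm high, cylinder 112 mm across outside and 102 mm inside, rim 92 mm above the bench, inner floor at 18 mm. Origin at the centre of its underside, z up; the lid's hinge is on its own +x side (the far side, turned 15 to 55 degrees towards the left as the robot sees it).
- lid (a joint): Hinged lid of the jar, in rad: 0 is fully shut, 1.45 to 1.65 at the start (standing open). A steel disc 120 mm across, 10 mm thick (13 mm in the middle), with a 20 mm tab opposite the hinge. Its hinge is stiff: it stays at any angle and takes about 2 N at its edge to push over; its stop when open is at 1.85.
- jar_hinge (a point): The lid's hinge line (runs along the jar's y), 66 mm from the jar's axis and 92 mm above the bench. The disc's centre lies 66 mm from it, its underside 1 mm and its outer face 10 mm from it.
- jar_mouth (a point): Centre of the jar's mouth, at the height of its rim.
- lid_edge (a point): End of the tab on the lid's free edge, 138 mm from the hinge line.
- ball0: Dark grey ceramic grinding ball, 22 mm, 18 g; origin at its centre. All seven lie in the casserole at the start.
- ball1: Dark grey ceramic grinding ball, 22 mm, 18 g; origin at its centre. All seven lie in the casserole at the start.
- ball2: Dark grey ceramic grinding ball, 22 mm, 18 g; origin at its centre. All seven lie in the casserole at the start.
- ball3: Dark grey ceramic grinding ball, 22 mm, 18 g; origin at its centre. All seven lie in the casserole at the start.
- ball4: Dark grey ceramic grinding ball, 22 mm, 18 g; origin at its centre. All seven lie in the casserole at the start.
- ball5: Dark grey ceramic grinding ball, 22 mm, 18 g; origin at its centre. All seven lie in the casserole at the start.
- ball6: Dark grey ceramic grinding ball, 22 mm, 18 g; origin at its centre. All seven lie in the casserole at the start.
- tall_bottle: Bystander: brown bottle with a dark cap, 53 mm across, 140 mm high. Origin under its centre. Stands at the left end, in the middle between jar and casserole towards the back, or at the right end of the work.
- glass_beaker: Bystander: small glass beaker, 53 mm across, 60 mm high. Origin under its centre. At one of the same three spots.
- small_jar: Bystander: small jar with a wide grey lid, 44 mm across, 56 mm high. Origin under its centre. At one of the same three spots.
- wash_bottle: Bystander: grey wash bottle with a red cap, 53 mm across, 145 mm high. Origin under its centre. Behind the work, on the right.
Mind the look-alikes: they are no part of the job. Several things have the shape of the jar; the one meant has the colours described above.

How it is judged:
By the outcome, as a careful person would: the job done as asked, in the order asked, and still so for the second after the job is handed in, with the robot touching nothing.
It also fails if it takes over 72 s, if anything falls off the work surface, if the arm or the gripper's body presses on something with over 40 N, if the wrist force passes 120 N, or if a joint passes its speed limit or range.

## Working session

There is one attempt and no reset: what is moved stays moved. The work goes in short steps, Python scripts to look and compute and a tool call to move; the robot and the scene stay as the last step left them, time stands still between calls to the robot, and variables do not carry over. Pictures are saved under pics/ and viewed, at most 10 in all, crops included, and the job is handed in when it is done.

Besides the shell and the picture viewer there is one more tool, called after "Emit:" by a JSON object that holds its "method" and its "body", one argument or row to a line. step_arm: Moves the arm, as the interface text tells. Its arguments: {"type":"object","properties":{"series":{"type":"array"},"fingers":{"type":"number"}},"required":["series"]}

```bash
mkdir -p pics; ls
cat > h.py <<'E'
import numpy as np, cv2
from rig import bot
def cam(n):
    c=bot.read_camera(n); c['f']=240/np.tan(np.radians(c['fovy'])/2); c['T']=np.array(c['camera_from_world']); return c
def pts(c):
    z=c['z_map']; v,u=np.mgrid[0:480,0:640]
    P=np.stack([(u-c['cx'])/c['f']*z,-(v-c['cy'])/c['f']*z,-z],-1)
    W=np.linalg.inv(c['T']); P=P@W[:3,:3].T+W[:3,3]; P[z==0]=np.nan; return P
def ray(c,xy,h):
    d=np.array([(xy[0]-c['cx'])/c['f'],-(xy[1]-c['cy'])/c['f'],-1]); W=np.linalg.inv(c['T'])
    d=W[:3,:3]@d; o=W[:3,3]; return o+d*(h-o[2])/d[2]
def proj(c,p):
    q=c['T']@np.r_[p,1]; return [c['cx']-c['f']*q[0]/q[2], c['cy']+c['f']*q[1]/q[2]]
def save(c,n): cv2.imwrite('pics/'+n,cv2.cvtColor(c['img'],cv2.COLOR_RGB2BGR))
E
python3 - <<'E'
from h import *
np.set_printoptions(precision=3,suppress=True)
s=bot.observe(); print(s)
for n in ['top','side']:
    c=cam(n); save(c,n+'0.png'); print(n,c['fovy'],c['cx'],c['cy'],c['T'], {k for k in c})
    P=pts(c)
    for l,h in [('casserole',0),('casserole_grip',.052),('jar',0),('jar_mouth',.092),('jar_hinge',.092),('lid_edge',.22),('tall_bottle',0),('glass_beaker',0),('small_jar',0),('wash_bottle',0)]:
        for d in bot.pinpoint(l,n)[:3]: print(l,round(d['p'],2),np.round(d['xy'],1),ray(c,d['xy'],h))
E
```

```text
pics
{'time': 0.0, 'qpos': array([-1.323,  0.592,  0.048,  1.61 , -0.033,  0.943, -0.034]), 'joint_vel': array([-0.   , -0.   , -0.001, -0.001, -0.002, -0.   ,  0.001]), 'joint_efforts': array([ -0.   , -54.87 ,   1.546, -19.812,   0.009,   0.009,  -0.   ]), 'tool_pos': array([0.243, 0.682, 0.195]), 'tcp_rot': array([-0.534, -3.096,  0.004]), 'contact_force': array([0.332, 0.285, 0.913]), 'moment': array([-0.033,  0.043,  0.049]), 'grip_force': 0.0, 'grip_width': 1.001791991917909}
top 47.835894273767344 320.4727388485443 238.88725418101575 [[-0.029 -0.999 -0.023  0.248]
 [ 0.987 -0.032  0.155 -0.545]
 [-0.155 -0.018  0.988 -1.471]
 [ 0.     0.     0.     1.   ]] {'T', 'f', 'img', 'cx', 'cy', 'camera_from_world', 'fovy', 'z_map'}
casserole 0.91 [436.1 244.1] [ 0.533 -0.099  0.   ]
casserole 0.65 [379.1 212.7] [0.631 0.06  0.   ]
casserole_grip 0.88 [448.2 278.4] [ 0.43  -0.116  0.052]
casserole_grip 0.3 [294.1 209.2] [0.638 0.303 0.052]
jar 0.87 [155.4 294.1] [0.415 0.709 0.   ]
jar 0.8 [316.7 247.3] [0.535 0.244 0.   ]
jar_mouth 0.68 [146.5 297.3] [0.401 0.703 0.092]
jar_mouth 0.6 [
[... 1001 characters left out ...]
0.   ]
casserole_grip 0.87 [351.4 191.8] [ 0.437 -0.123  0.052]
jar 0.82 [322.3 268.7] [0.538 0.241 0.   ]
jar 0.71 [378.  399.8] [0.409 0.713 0.   ]
jar_mouth 0.95 [322.1 243.2] [0.54  0.235 0.092]
jar_mouth 0.87 [376.8 373.1] [0.418 0.711 0.092]
jar_hinge 0.79 [361.7 387.3] [0.453 0.75  0.092]
jar_hinge 0.61 [304.4 254.2] [0.59  0.288 0.092]
lid_edge 0.86 [301.6 217. ] [0.596 0.288 0.22 ]
lid_edge 0.7 [398.1 351.3] [0.388 0.762 0.22 ]
tall_bottle 0.89 [319.  179.6] [ 0.553 -0.298  0.   ]
tall_bottle 0.65 [321.1 271.1] [0.542 0.253 0.   ]
glass_beaker 0.37 [294.7 232.6] [0.631 0.055 0.   ]
small_jar 0.88 [312.7 316.6] [0.564 0.446 0.   ]
wash_bottle 0.93 [288.1 196.7] [ 0.665 -0.171  0.   ]
```

View pics/top0.png

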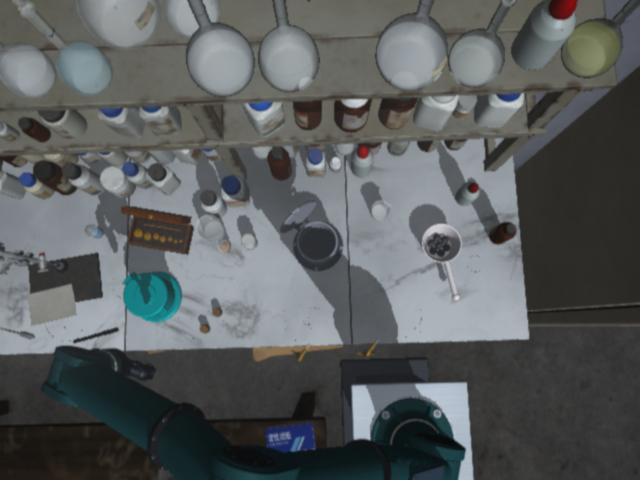

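View pics/side0.png

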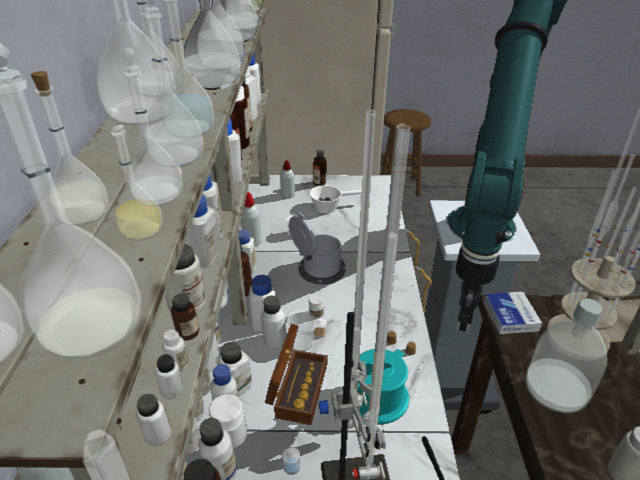

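Run:
```python
from h import *
np.set_printoptions(precision=3,suppress=True)
from scipy.optimize import least_squares
for n in ['top','side']:
    c=cam(n); P=pts(c).reshape(-1,3); P=P[~np.isnan(P[:,0])]
    def circ(Q):
        r=least_squares(lambda p:np.hypot(Q[:,0]-p[0],Q[:,1]-p[1])-p[2],[*Q.mean(0)[:2],.05],loss='soft_l1',f_scale=.002); return r.x
    m=(np.hypot(P[:,0]-.54,P[:,1]-.238)<.064)&(abs(P[:,2]-.092)<.004); print(n,'jar rim',m.sum(),circ(P[m]))
    m=(np.hypot(P[:,0]-.535,P[:,1]+.103)<.07)&(P[:,2]>.054)&(P[:,2]<.066); print('cass rim',m.sum(),circ(P[m]))
    # handle
    m=(P[:,0]<.47)&(P[:,0]>.33)&(abs(P[:,1]+.115)<.07)&(P[:,2]>.045)&(P[:,2]<.08); H=P[m]; print('handle',m.sum(),H.min(0),H.max(0),H.mean(0))
    if len(H)>5:
        far=H[H[:,0]<H[:,0].min()+.02]; print('end',far.mean(0), 'slope',np.polyfit(H[:,0],H[:,1],1))
    m=(np.hypot(P[:,0]-.54,P[:,1]-.238)<.13)&(P[:,2]>.12); L=P[m]; print('lid',m.sum(),L.min(0),L.max(0),L.mean(0)); print(np.linalg.svd(L-L.mean(0),full_matrices=False)[2][2])
```

```text
top jar rim 182 [0.54  0.241 0.053]
cass rim 223 [ 0.529 -0.101  0.052]
handle 218 [ 0.373 -0.14   0.048] [ 0.47  -0.106  0.068] [ 0.421 -0.123  0.059]
end [ 0.383 -0.131  0.059] slope [ 0.206 -0.21 ]
lid 469 [0.557 0.24  0.12 ] [0.635 0.333 0.237] [0.595 0.287 0.179]
[-0.772 -0.632  0.066]
side jar rim 113 [0.54  0.243 0.053]
cass rim 124 [ 0.528 -0.1    0.052]
handle 85 [ 0.403 -0.131  0.046] [ 0.467 -0.105  0.062] [ 0.435 -0.116  0.055]
end [ 0.411 -0.122  0.055] slope [ 0.199 -0.203]
lid 706 [0.556 0.246 0.12 ] [0.635 0.338 0.234] [0.595 0.297 0.172]
[-0.756 -0.654  0.001]
```

```bash
cat >> h.py <<'E'
from scipy.spatial.transform import Rotation as R
def plan(wps, p=None, yaw=None, step=.9, sp=1):
    """wps: list of (xyz, yaw deg or None); prints rows in tool axes"""
    s=bot.observe(); Rm=R.from_rotvec(s['tcp_rot']).as_matrix()
    if p is None: p=s['tool_pos']
    if yaw is None: yaw=np.degrees(np.arctan2(Rm[1,0],Rm[0,0]))
    rows=[]; p=np.array(p,float)
    print('from',np.round(p,4),'yaw',round(yaw,2),'tilt',np.round(Rm[:,2],3))
    for t,y in wps:
        t=np.array(t,float); y=yaw if y is None else y
        d=(y-yaw+180)%360-180 if abs(y-yaw)>180 else y-yaw
        n=max(1,int(np.ceil(np.linalg.norm(t-p)/.04/step)),int(np.ceil(abs(d)/5/sp)))
        for i in range(n):
            a=np.radians(yaw); w=(t-p)/(n-i); s_=round(-(y-yaw)/(n-i)/5,2)
            r=[round(v/.04,2)+0. for v in (w@[np.cos(a),np.sin(a),0],w@[np.sin(a),-np.cos(a),0],-w[2])]
            p=p+.04*(r[0]*np.array([np.cos(a),np.sin(a),0])+r[1]*np.array([np.sin(a),-np.cos(a),0])+np.array([0,0,-r[2]]))
            yaw-=5*s_; rows.append(r+[s_])
    for i in range(0,len(rows),12): print(str(rows[i:i+12]).replace(' ',''))
    print('end',np.round(p,4),round(yaw,1))
E
python3 - <<'E'
from h import *
plan([((.26,.66,.29),None),((.48,.24,.29),90),((.45,-.117,.2),11.5)])
E
```

```text
from [0.243  0.6831 0.1961] yaw 160.42 tilt [ 0. -0. -1.]
[[np.float64(-0.2),np.float64(-0.13),np.float64(-0.78),np.float64(-0.0)],[np.float64(-0.2),np.float64(-0.14),np.float64(-0.78),np.float64(-0.0)],[np.float64(-0.19),np.float64(-0.13),np.float64(-0.79),np.float64(-0.0)],[np.float64(-0.58),np.float64(-0.54),np.float64(0.0),np.float64(0.94)],[np.float64(-0.62),np.float64(-0.49),np.float64(0.0),np.float64(0.94)],[np.float64(-0.66),np.float64(-0.43),np.float64(0.0),np.float64(0.94)],[np.float64(-0.69),np.float64(-0.38),np.float64(0.0),np.float64(0.94)],[np.float64(-0.72),np.float64(-0.32),np.float64(0.0),np.float64(0.94)],[np.float64(-0.75),np.float64(-0.26),np.float64(0.0),np.float64(0.94)],[np.float64(-0.77),np.float64(-0.2),np.float64(0.0),np.float64(0.94)],[np.float64(-0.78),np.float64(-0.14),np.float64(0.0),np.float64(0.94)],[np.float64(-0.79),np.float64(-0.07),np.float64(0.0),np.float64(0.94)]]
[[np.float64(-0.79),np.float64(-0.01),np.float64(0.0),np.float64(0.94)],[np.float64(-0.79),np.float64(0.06),np.float64(0.0),np.float64(0.94)],[np.float64(-0.78),np.float64(0.12),np.floa
[... 706 characters left out ...]
at64(0.14),np.float64(0.98)],[np.float64(-0.49),np.float64(0.28),np.float64(0.14),np.float64(0.98)],[np.float64(-0.46),np.float64(0.32),np.float64(0.14),np.float64(0.98)],[np.float64(-0.43),np.float64(0.35),np.float64(0.14),np.float64(0.98)],[np.float64(-0.4),np.float64(0.39),np.float64(0.14),np.float64(0.98)],[np.float64(-0.37),np.float64(0.42),np.float64(0.14),np.float64(0.98)],[np.float64(-0.33),np.float64(0.45),np.float64(0.14),np.float64(0.99)],[np.float64(-0.29),np.float64(0.48),np.float64(0.14),np.float64(0.98)],[np.float64(-0.24),np.float64(0.5),np.float64(0.15),np.float64(0.99)],[np.float64(-0.2),np.float64(0.52),np.float64(0.14),np.float64(0.98)]]
end [ 0.4501 -0.117   0.2001] 11.5
```

Emit:
{"method": "step_arm", "body": {
  "series": [
    [[-0.2, -0.1, -0.8, 0], [-0.2, -0.1, -0.8, 0], [-0.2, -0.1, -0.8, 0], [-0.6, -0.5, 0, 0.95], [-0.6, -0.5, 0, 0.95], [-0.65, -0.45, 0, 0.95], [-0.7, -0.4, 0, 0.95], [-0.7, -0.3, 0, 0.95], [-0.75, -0.25, 0, 0.95], [-0.75, -0.2, 0, 0.95], [-0.8, -0.15, 0, 0.95], [-0.8, -0.05, 0, 0.95]]
  ],
  "fingers": 60
}}

```text
time: 2.2
tool_pos: [0.3932, 0.4104, 0.2923]
tcp_rot: [-1.631, -2.685, -0.001]
contact_force: [1.2, 0.7, -0.4]
grip_width: 0.705
grip_force: 0.0
```

Emit:
{"method": "step_arm", "body": {
  "series": [
    [[-0.8, 0, 0, 0.95], [-0.8, 0.05, 0, 0.95], [-0.8, 0.1, 0, 0.95], [-0.75, 0.2, 0, 0.95], [-0.75, 0.25, 0, 0.95], [-0.7, 0.3, 0, 0.95], [-0.55, -0.05, 0.15, 1], [-0.55, 0, 0.15, 1], [-0.55, 0.05, 0.15, 1], [-0.55, 0.1, 0.15, 1], [-0.55, 0.15, 0.15, 1], [-0.5, 0.2, 0.15, 1]]
  ]
}}

```text
time: 3.2
tool_pos: [0.466, 0.1096, 0.2561]
tcp_rot: [-2.735, -1.545, -0.001]
contact_force: [0.6, 1.0, -0.4]
grip_width: 0.706
grip_force: 0.0
```

Emit:
{"method": "step_arm", "body": {
  "series": [
    [[-0.5, 0.25, 0.15, 1], [-0.5, 0.3, 0.15, 1], [-0.45, 0.3, 0.15, 1], [-0.45, 0.35, 0.15, 1], [-0.4, 0.4, 0.15, 1], [-0.35, 0.4, 0.15, 1], [-0.35, 0.45, 0.15, 1], [-0.3, 0.5, 0.15, 1], [-0.25, 0.5, 0.15, 1], [-0.2, 0.5, 0.15, 1]]
  ]
}}

```text
time: 4.03
tool_pos: [0.44, -0.1127, 0.1962]
tcp_rot: [-3.132, -0.245, -0.002]
contact_force: [-0.1, -0.2, -1.0]
grip_width: 0.701
grip_force: 0.0
```

```bash
sed -i 's/r=\[round(v\/.04,2)+0./r=[float(round(v\/.04,2)+0.)/; s/s_=round(\(.*\),2)$/s_=float(round(\1,2))/' h.py
python3 - <<'E'
from h import *
np.set_printoptions(precision=3,suppress=True)
c=cam('wrist'); save(c,'w1.png'); P=pts(c).reshape(-1,3); P=P[~np.isnan(P[:,0])]
m=(P[:,0]<.463)&(P[:,0]>.34)&(abs(P[:,1]+.12)<.07)&(P[:,2]>.048)&(P[:,2]<.08);H=P[m]
if m.sum()>5: print(m.sum(),H.min(0),H.max(0),np.polyfit(H[:,0],H[:,1],1),np.polyval(np.polyfit(H[:,0],H[:,1],1),.45))
m=(np.hypot(P[:,0]-.529,P[:,1]+.101)<.07)&(P[:,2]>.05)&(P[:,2]<.07);print(m.sum())
for d in bot.pinpoint('casserole_grip','wrist')[:2]: print(d, ray(c,d['xy'],.052))
print(bot.observe()['qpos'])
plan([((.45,-.117,.11),11.5),((.45,-.117,.033),11.5)])
E
```

```text
1481 [ 0.373 -0.144  0.052] [ 0.463 -0.109  0.065] [ 0.203 -0.211] -0.11936849215756795
3904
{'xy': [322.5, 226.9], 'p': 0.75} [ 0.427 -0.12   0.052]
[-0.498  0.34   0.833  2.223 -0.379  0.721 -0.822]
from [ 0.439 -0.115  0.196] yaw 8.76 tilt [-0.    -0.002 -1.   ]
[[0.09,0.03,0.72,-0.18],[0.09,0.03,0.71,-0.18],[0.08,0.04,0.72,-0.19],[0.0,0.0,0.64,0.0],[0.0,0.0,0.64,0.0],[0.0,0.0,0.64,0.0]]
end [ 0.45  -0.117  0.033] 11.5
```

Emit:
{"method": "step_arm", "body": {
  "series": [
    [[0.1, 0.05, 0.7, -0.2], [0.1, 0.05, 0.7, -0.2], [0.1, 0.05, 0.7, -0.2], [0, 0, 0.65, 0], [0, 0, 0.65, 0], [0, 0, 0.65, 0], [0, 0, 0, 0]]
  ]
}}

```text
time: 4.72
tool_pos: [0.4511, -0.1136, 0.0311]
tcp_rot: [-3.12, -0.336, 0.009]
contact_force: [-0.4, 0.5, -0.8]
grip_width: 0.704
grip_force: 0.0
```

Emit:
{"method": "step_arm", "body": {
  "series": [
    [[0, 0, 0, 0], [0, 0, 0, 0], [0, 0, 0, 0], [0, 0, 0, 0], [0, 0, 0, 0], [0, 0, 0, 0]]
  ],
  "fingers": 0
}}

```text
time: 5.22
tool_pos: [0.4534, -0.1153, 0.0349]
tcp_rot: [3.123, 0.334, 0.003]
contact_force: [-0.6, -1.0, -0.0]
grip_width: -0.001
grip_force: 0.0
```

Run:
```python
from h import *
s=bot.observe(); print(s['grip_width']*85.4,s['grip_force'],s['tool_pos'],s['contact_force'],s['moment'])
plan([])
```

```text
-0.04458095243284152 0.0 [ 0.4534267  -0.11528352  0.03492198] [-0.56855592 -1.01255699 -0.00962195] [ 0.03142926  0.03222838 -0.01220057]
from [ 0.4534 -0.1153  0.0349] yaw 12.2 tilt [ 0.002 -0.    -1.   ]
end [ 0.4534 -0.1153  0.0349] 12.2
```

Run:
```python
from h import *
c=cam('wrist'); d=cam('side')
im=np.hstack([c['img'][:, :],d['img'][130:250,240:400].repeat(2,0).repeat(2,1)[:240]. copy() if 0 else cv2.resize(d['img'][140:240,260:420],(640,400),interpolation=cv2.INTER_NEAREST)[:480] if 0 else cv2.resize(d['img'][120:240,260:420],(640,480))])
im=cv2.resize(im,(800,300)); cv2.imwrite('pics/w2.png',im[:,:,::-1])
print(bot.observe()['grip_width'])
```

```text
-0.0031304710315913148
```

View pics/w2.png

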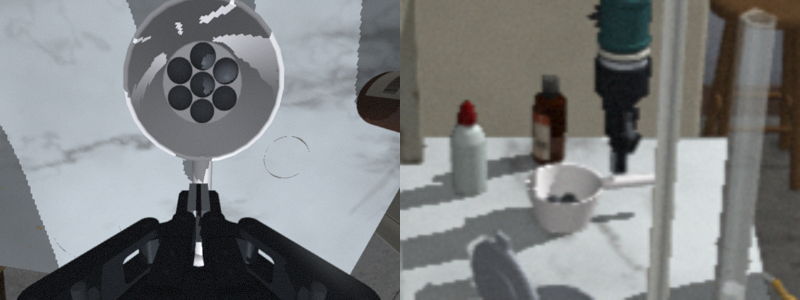

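Run:
```python
from h import *
np.set_printoptions(precision=3,suppress=True)
for n in ['wrist','top','side']:
    c=cam(n); P=pts(c).reshape(-1,3); P=P[~np.isnan(P[:,0])]
    for x in np.arange(.37,.48,.01):
        m=(abs(P[:,0]-x)<.005)&(abs(P[:,1]+.12)<.06)&(P[:,2]>.02)&(P[:,2]<.075); H=P[m]
        if m.sum()>2: print(n,round(x,2),m.sum(),H[:,1].min(),np.median(H[:,1]),H[:,1].max(),'z',H[:,2].min(),H[:,2].max())
    if n!='wrist':
        im=c['img']
        u,v=map(int,proj(c,[.453,-.118,.05])); a=cv2.resize(im[v-30:v+30,u-40:u+40],(640,480),interpolation=cv2.INTER_CUBIC)
        cv2.imwrite('pics/z_%s.png'%n,a[:,:,::-1])
im=np.hstack([cv2.imread('pics/z_top.png'),cv2.imread('pics/z_side.png')]); cv2.imwrite('pics/z.png',cv2.resize(im,(800,300)))
```

```text
wrist 0.37 3 -0.1342453345038741 -0.13365511515667855 -0.1315138280874111 z 0.059787091003267706 0.06089623051706283
wrist 0.38 179 -0.1368120523161181 -0.13125908021692317 -0.12733218488065184 z 0.058990671303826125 0.06443101214364175
wrist 0.39 197 -0.1341764088346794 -0.12974845550088682 -0.12597403183618988 z 0.058549655570099585 0.06435696505482738
wrist 0.4 66 -0.13083292587976864 -0.1283479014159597 -0.125509259824711 z 0.05890465160726954 0.06221060352850724
wrist 0.45 67 -0.12794848341106957 -0.12507090425866346 -0.11062346439282446 z 0.05274347977459409 0.05956323645330039
wrist 0.46 533 -0.12619847849817242 -0.11654713419807462 -0.1079365252417237 z 0.05335345566383026 0.07499369256976557
wrist 0.47 655 -0.12430762075071822 -0.1147960100660661 -0.09264185481340093 z 0.05244132066008092 0.06294040631964981
side 0.4 5 -0.1316852494681615 -0.12346874476542768 -0.11914311124477717 z 0.04796604391079118 0.05858788404444559
side 0.41 13 -0.12757545035737738 -0.12382223900483003 -0.11430490035006002 z 0.04602467472438099 0.06102007909559937
side 0.42 12 -0.12799098233687944 -0.1201644061984104 -0.11527969317031594 z 0.04685418497755234 0.061293184193050854
side 0.43 10 -0.1249492312798337 -0.11789736577562548 -0.11153933841284225 z 0.0432109225908438 0.05944805605401249
side 0.44 15 -0.1243348678204288 -0.11607901306155122 -0.1068267374477363 z 0.046387409185908224 0.07316941754681139
side 0.45 15 -0.11683402605312954 -0.11153190470621 -0.10745003101523265 z 0.047871396884667794 0.07275996093194492
side 0.46 16 -0.11715455129993746 -0.11110724216515533 -0.10638178474860172 z 0.04575113078673998 0.07332917229005531
side 0.47 15 -0.12109878334283497 -0.10754544152891388 -0.09636817845197121 z 0.04641641365086335 0.0630027573339006
```

View pics/z.png

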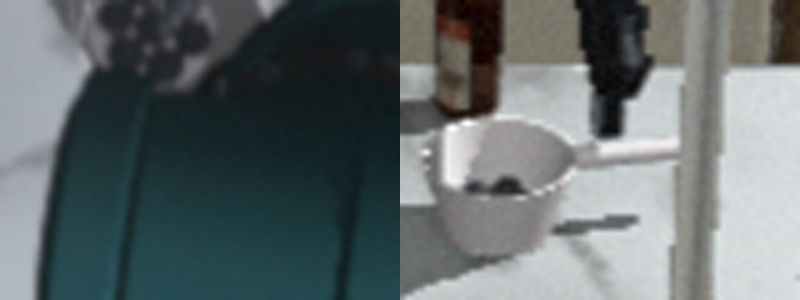

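Run:
```python
from h import *
np.set_printoptions(precision=3,suppress=True)
s=bot.observe(); print(s['time'],s['tool_pos'],s['qpos'],s['grip_width'])
c=cam('side'); P=pts(c); 
for p in [[.453,-.11,.035],[.453,-.11,.06],[.453,-.11,.09],[.453,-.11,.12]]:
    u,v=map(int,np.round(proj(c,p))); print(u,v); print(P[v,u-4:u+5:2])
c=cam('wrist'); W=np.linalg.inv(c['T']); print('wristcam pos',W[:3,3]); P=pts(c)
for p in [[.453,-.115,.035],[.453,-.115,.05]]:
    u,v=map(int,np.round(proj(c,p))); print(u,v); 
    if 0<=v<480: print(P[v,u-30:u+31:10])
```

```text
5.4667 [ 0.453 -0.115  0.034] [-0.165  0.608  0.434  2.303 -0.739  0.365 -0.454] -0.004486898606321048
347 198
[[ 0.464 -0.158  0.004]
 [ 0.456 -0.166 -0.   ]
 [ 0.449 -0.171 -0.004]
 [ 0.442 -0.167 -0.001]
 [ 0.434 -0.168 -0.002]]
347 192
[[ 0.467 -0.113  0.057]
 [ 0.46  -0.112  0.058]
 [ 0.453 -0.111  0.058]
 [ 0.446 -0.118  0.054]
 [ 0.439 -0.113  0.057]]
347 184
[[ 0.461 -0.261  0.003]
 [ 0.461 -0.115  0.088]
 [ 0.454 -0.108  0.092]
 [ 0.448 -0.099  0.098]
 [ 0.431 -0.261  0.003]]
348 177
[[ 0.465 -0.119  0.114]
 [ 0.459 -0.097  0.127]
 [ 0.455 -0.059  0.148]
 [ 0.448 -0.059  0.148]
 [ 0.441 -0.062  0.146]]
wristcam pos [ 0.533 -0.099  0.213]
316 276
[[ 0.433 -0.099  0.001]
 [ 0.435 -0.105  0.001]
 [ 0.436 -0.112  0.001]
 [ 0.464 -0.113  0.06 ]
 [ 0.465 -0.118  0.06 ]
 [ 0.465 -0.123  0.058]
 [ 0.442 -0.138  0.002]]
316 288
[[ 0.425 -0.1    0.001]
 [ 0.426 -0.107  0.002]
 [ 0.427 -0.113  0.001]
 [ 0.458 -0.114  0.061]
 [ 0.459 -0.119  0.06 ]
 [ 0.459 -0.124  0.059]
 [ 0.434 -0.14   0.003]]
```

Run:
```python
from h import *
np.set_printoptions(precision=3,suppress=True)
c=cam('side'); P=pts(c); g=c['img'].mean(2)
for v in range(176,196): print(v,g[v,340:356:3].astype(int),P[v,347],P[v,350])
c=cam('wrist');P=pts(c);g=c['img'].mean(2)
for v in range(240,440,12): print(v,g[v,290:346:8].astype(int),P[v,306],P[v,322])
```

```text
176 [188 125  10   5  30  87] [ 0.455 -0.112  0.122] [ 0.448 -0.059  0.152]
177 [180 121  16  19  30 122] [ 0.457 -0.073  0.14 ] [ 0.448 -0.059  0.148]
178 [181 156  15  14  16 174] [ 0.457 -0.08   0.132] [ 0.447 -0.071  0.138]
179 [191 179  10   9  10 198] [ 0.457 -0.083  0.127] [ 0.447 -0.077  0.13 ]
180 [187 181  20  23  28 205] [ 0.457 -0.076  0.127] [ 0.446 -0.081  0.124]
181 [192 177  48  18 101 207] [ 0.457 -0.075  0.124] [ 0.446 -0.083  0.119]
182 [194 179  47  29 203 207] [ 0.455 -0.095  0.108] [ 0.445 -0.105  0.102]
183 [196 181  44  23 207 204] [ 0.455 -0.1    0.101] [ 0.445 -0.101  0.101]
184 [197 184  45  25 208 204] [ 0.455 -0.1    0.097] [ 0.444 -0.101  0.097]
185 [199 177  49  29 206 204] [ 0.455 -0.099  0.094] [ 0.444 -0.102  0.092]
186 [200 181  46  31 206 210] [ 0.455 -0.1    0.089] [ 0.444 -0.101  0.089]
187 [201 183  35  36 204 205] [ 0.454 -0.1    0.085] [ 0.444 -0.099  0.086]
188 [201 188  47  39 202 204] [ 0.454 -0.1    0.081] [ 0.444 -0.102  0.08 ]
189 [207 199  83 108 211 209] [ 0.454 -0.108  0.072] [ 0.443 -0.11   0.071]
190 [225 182 185 210 230 239] [ 0.44
[... 1023 characters left out ...]
[ 0.463 -0.116  0.1  ]
336 [23 33 81 36 59 74 19] [ 0.462 -0.11   0.108] [ 0.462 -0.116  0.107]
348 [24 26 22 57 31 24 25] [ 0.463 -0.11   0.116] [ 0.459 -0.116  0.109]
360 [18 22 22 63 27 23 11] [ 0.463 -0.11   0.122] [ 0.455 -0.117  0.111]
372 [13 21  5 50 15 23 17] [ 0.462 -0.11   0.127] [ 0.452 -0.118  0.113]
384 [27 16 24 64 70 18  5] [ 0.461 -0.111  0.131] [ 0.447 -0.119  0.113]
396 [ 18  21  29 211 252   5  10] [ 0.447 -0.113  0.12 ] [ 0.395 -0.131  0.062]
408 [ 13  15  15 140 214  24  11] [ 0.444 -0.114  0.122] [ 0.386 -0.133  0.061]
420 [ 24  24  10 222 247  19  20] [ 0.444 -0.114  0.127] [ 0.38  -0.134  0.063]
432 [24 10 20 18 21  4 14] [ 0.462 -0.111  0.148] [ 0.463 -0.115  0.148]
```

Emit:
{"method": "step_arm", "body": {
  "series": [
    [[0, 0, 0, 0], [0, 0, 0, 0], [0, 0, 0, 0], [0, 0.05, 0, 0], [0, 0.05, 0, 0], [0, 0, 0.2, 0], [0, 0, 0.2, 0], [0, 0, 0.2, 0], [0, 0, 0, 0]]
  ],
  "fingers": 60
}}

```text
time: 6.42
tool_pos: [0.4527, -0.119, 0.0085]
tcp_rot: [-3.123, -0.332, 0.004]
contact_force: [-0.4, -0.2, 0.4]
grip_width: 0.704
grip_force: 0.0
```

```bash
cat >> h.py <<'E'
def tip():
    s=bot.observe(); p=s['tool_pos']; print(np.round(p,4),np.round(s['contact_force'],1))
    for n in ['side','wrist']:
        c=cam(n); P=pts(c); g=c['img'].max(2)<80
        m=g&(np.hypot(P[...,0]-p[0],P[...,1]-p[1])<.065)&(P[...,2]<p[2]+.12)&(P[...,2]>p[2]-.03); Q=P[m]; z=np.sort(Q[:,2]); print(n,len(z),z[[5,15,40]] if len(z)>40 else z[:3], Q[Q[:,2]<z[min(len(z)-1,60)]].mean(0))
E
python3 - <<'E'
from h import *
np.set_printoptions(precision=3,suppress=True)
tip()
E
```

```text
[ 0.453 -0.119  0.009] [-0.4 -0.2  0.4]
side 162 [0.052 0.06  0.069] [ 0.458 -0.116  0.064]
wrist 36866 [0.02  0.02  0.021] [ 0.512 -0.105  0.021]
```

Emit:
{"method": "step_arm", "body": {
  "series": [
    [[0, 0, 0.2, 0], [0, 0, 0.2, 0], [0, 0, 0, 0]]
  ]
}}

```text
time: 6.77
tool_pos: [0.4532, -0.1192, -0.0066]
tcp_rot: [-3.123, -0.333, 0.002]
contact_force: [-0.8, 0.5, -0.0]
grip_width: 0.705
grip_force: 0.0
```

Emit:
{"method": "step_arm", "body": {
  "series": [
    [[0, 0, 0, 0], [0, 0, 0, 0], [0, 0, 0, 0], [0, 0, 0, 0], [0, 0, 0, 0], [0, 0, 0, 0]]
  ],
  "fingers": 0
}}

```text
time: 7.27
tool_pos: [0.4537, -0.1192, -0.0055]
tcp_rot: [-3.124, -0.333, -0.001]
contact_force: [-0.9, -0.1, 3.2]
grip_width: 0.167
grip_force: 58.4
```

Run:
```python
from h import *
np.set_printoptions(precision=3,suppress=True)
tip(); s=bot.observe(); print(s['grip_width']*85.4,s['grip_force'],s['moment'])
```

```text
[ 0.454 -0.119 -0.005] [-0.9 -0.1  3.2]
side 140 [0.039 0.044 0.071] [ 0.458 -0.102  0.058]
wrist 39735 [0.02  0.02  0.021] [ 0.513 -0.107  0.021]
14.139659504157224 58.41718554496765 [0.095 0.144 0.056]
```

Emit:
{"method": "step_arm", "body": {
  "series": [
    [[0, 0, -0.1, 0], [0, 0, -0.2, 0], [0, 0, -0.3, 0], [0, 0, -0.1, 0], [0, 0, 0, 0], [0, 0, 0, 0], [0, 0, 0, 0]]
  ]
}}

```text
time: 7.95
tool_pos: [0.4533, -0.1191, 0.0217]
tcp_rot: [-3.124, -0.333, 0.001]
contact_force: [-0.1, -0.0, -2.9]
grip_width: 0.165
grip_force: 58.5
```

```bash
cat >> h.py <<'E'
def cass(ctr,n='side',zlo=.0,zhi=.3,r=.08):
    c=cam(n); P=pts(c); im=c['img'].astype(int); m=(im.min(2)>110)&(np.hypot(P[...,0]-ctr[0],P[...,1]-ctr[1])<r)&(P[...,2]>zlo)&(P[...,2]<zhi); return c,P[m]
E
python3 - <<'E'
from h import *
np.set_printoptions(precision=3,suppress=True)
s=bot.observe(); print(s['contact_force'],s['moment'],s['grip_width']*85.4,s['grip_force'])
c=cam('side'); P=pts(c)
# rim tilt: fit plane of points at the top of bowl; simple: max z near and far of bowl, and handle z profile
Q=P.reshape(-1,3); Q=Q[~np.isnan(Q[:,0])]
m=(np.hypot(Q[:,0]-.53,Q[:,1]+.10)<.062)&(Q[:,2]>.03)
for x in np.arange(.39,.6,.015):
    k=(abs(Q[:,0]-x)<.0075)&(abs(Q[:,1]+.105)<.06)&(Q[:,2]>.015)&(Q[:,2]<.11)
    if k.sum()>3: print(round(x,3),k.sum(),Q[k][:,2].max(),np.percentile(Q[k][:,2],[10,90]))
plan([((.4537,-.1192,.135),None),((.49,.06,.135),45),((.511,.1707,.135),66)],step=.5,sp=.6)
E
```

```text
[-0.131 -0.007 -2.871] [-0.028  0.167 -0.006] 14.093921184383447 58.47684860229492
0.405 14 0.09105844608215385 [0.076 0.089]
0.42 17 0.08955734372552437 [0.078 0.088]
0.435 20 0.10889976636603427 [0.071 0.108]
0.45 43 0.10951447275238646 [0.062 0.102]
0.465 48 0.10949105373654533 [0.071 0.108]
0.48 40 0.09084704500864749 [0.066 0.087]
0.495 105 0.08796038249064353 [0.043 0.083]
0.51 117 0.08812878793931378 [0.039 0.082]
0.525 108 0.08783004767957558 [0.039 0.082]
0.54 109 0.08666874453100715 [0.038 0.081]
0.555 123 0.08876111491998573 [0.041 0.081]
0.57 64 0.08645443144424003 [0.055 0.084]
0.585 7 0.08509767510050459 [0.081 0.085]
from [ 0.453 -0.119  0.022] yaw 12.18 tilt [-0.001  0.    -1.   ]
[[0.0,0.0,-0.47,-0.0],[0.0,0.0,-0.47,-0.0],[0.0,0.0,-0.47,-0.0],[0.0,0.0,-0.47,-0.0],[0.0,0.0,-0.48,-0.0],[0.01,0.0,-0.47,-0.0],[0.17,-0.38,0.0,-0.6],[0.19,-0.37,0.0,-0.6],[0.2,-0.36,0.0,-0.6],[0.22,-0.35,0.0,-0.6],[0.24,-0.34,0.0,-0.59],[0.26,-0.32,0.0,-0.6]]
[[0.28,-0.31,0.0,-0.59],[0.29,-0.3,0.0,-0.6],[0.31,-0.28,0.0,-0.59],[0.32,-0.26,0.0,-0.6],[0.33,-0.25,0.0,-0.59],[0.29,-0.2,0.0,-0.53],[0.3,-0.18,0.0,-0.52],[0.31,-0.17,0.0,-0.53],[0.32,-0.16,0.0,-0.52],[0.32,-0.14,0.0,-0.53],[0.33,-0.13,0.0,-0.52],[0.33,-0.11,0.0,-0.53]]
[[0.34,-0.1,0.0,-0.52]]
end [0.511 0.171 0.135] 66.0
```

Emit:
{"method": "step_arm", "body": {
  "series": [
    [[0, 0, -0.3, 0], [0, 0, -0.5, 0], [0, 0, -0.5, 0], [0, 0, -0.5, 0], [0, 0, -0.5, 0], [0, 0, -0.4, 0], [0.1, -0.2, -0.1, -0.4], [0.2, -0.35, 0, -0.6], [0.2, -0.35, 0, -0.6], [0.2, -0.35, 0, -0.6], [0.25, -0.35, 0, -0.6], [0.25, -0.3, 0, -0.6]]
  ]
}}

```text
time: 9.0
tool_pos: [0.4727, -0.0284, 0.1326]
tcp_rot: [-3.036, -0.802, 0.005]
contact_force: [0.2, 1.0, -2.0]
grip_width: 0.164
grip_force: 58.6
```

Emit:
{"method": "step_arm", "body": {
  "series": [
    [[0.3, -0.3, 0, -0.6], [0.3, -0.3, 0, -0.6], [0.3, -0.3, 0, -0.6], [0.3, -0.25, 0, -0.6], [0.35, -0.25, 0, -0.6], [0.3, -0.2, 0, -0.5], [0.3, -0.2, 0, -0.5], [0.3, -0.15, 0, -0.5], [0.3, -0.15, 0, -0.5], [0.3, -0.15, 0, -0.5], [0.3, -0.1, 0, -0.5], [0.2, -0.1, 0, -0.5]]
  ]
}}

```text
time: 10.0
tool_pos: [0.5107, 0.1409, 0.1342]
tcp_rot: [2.693, 1.617, 0.002]
contact_force: [-0.1, 1.1, -2.9]
grip_width: 0.165
grip_force: 58.6
```

```bash
cat >> h.py <<'E'
def rimfit(ctr,z0,dz=.008,n='top'):
    from scipy.optimize import least_squares
    c=cam(n); Q=pts(c).reshape(-1,3); im=c['img'].reshape(-1,3).astype(int); k=(np.hypot(Q[:,0]-ctr[0],Q[:,1]-ctr[1])<.07)&(abs(Q[:,2]-z0)<dz)&(im.min(1)>100); Q=Q[k]
    r=least_squares(lambda p:np.hypot(Q[:,0]-p[0],Q[:,1]-p[1])-.053,Q.mean(0)[:2],loss='soft_l1',f_scale=.003).x; return r,len(Q),np.median(Q[:,2])
E
python3 - <<'E'
from h import *
np.set_printoptions(precision=3,suppress=True)
s=bot.observe(); p=s['tool_pos']; print(s['contact_force'],s['moment'],p)
z=p[2]+.0575+.008; print(z)
for n in ['top','side','wrist']: print(n,rimfit((.535,.235),z,n=n))
plan([])
E
```

```text
[-0.094  1.114 -2.88 ] [-0.143  0.035  0.024] [0.511 0.141 0.134]
0.19966504118700285
top (array([0.546, 0.209]), 31, np.float64(0.1971804384155318))
side (array([0.547, 0.213]), 115, np.float64(0.195802876755657))
wrist (array([0.546, 0.208]), 11517, np.float64(0.1972339575579463))
from [0.51  0.14  0.134] yaw 61.77 tilt [-0. -0. -1.]
end [0.51  0.14  0.134] 61.8
```

Emit:
{"method": "step_arm", "body": {
  "series": [
    [[0.2, -0.15, 0, 0], [0.25, -0.2, 0, 0], [0.2, -0.15, 0, 0], [0, 0, 0.3, 0], [0, 0, 0.4, 0], [0, 0, 0.4, 0], [0, 0, 0.3, 0], [0, 0, 0.2, 0], [0, 0, 0.1, 0], [0, 0, 0, 0]]
  ]
}}

```text
time: 10.98
tool_pos: [0.5041, 0.1717, 0.0654]
tcp_rot: [-2.697, -1.611, 0.002]
contact_force: [-0.1, -0.4, -1.4]
grip_width: 0.166
grip_force: 58.7
```

Run:
```python
from h import *
np.set_printoptions(precision=3,suppress=True)
s=bot.observe(); p=s['tool_pos']; print(s['contact_force'],s['moment'],p)
z=p[2]+.0575+.006; print(z)
for n in ['top','wrist']: print(n,rimfit((.54,.24),z,n=n))
plan([])
```

```text
[-0.104 -0.445 -1.371] [-0.205  0.043  0.016] [0.504 0.172 0.065]
0.12893693710041768
top (array([0.54 , 0.239]), 81, np.float64(0.12802753101494502))
wrist (array([0.54 , 0.239]), 24239, np.float64(0.1287284519904125))
from [0.505 0.172 0.067] yaw 61.67 tilt [ 0.001  0.    -1.   ]
end [0.505 0.172 0.067] 61.7
```

Emit:
{"method": "step_arm", "body": {
  "series": [
    [[0.05, -0.03, 0.1, 0], [0, 0, 0.15, 0], [0, 0, 0.1, 0], [0, 0, 0.1, 0], [0, 0, 0.05, 0], [0, 0, 0, 0]]
  ]
}}

```text
time: 11.58
tool_pos: [0.504, 0.1729, 0.0457]
tcp_rot: [2.698, 1.609, -0.002]
contact_force: [-0.7, -2.2, -0.6]
grip_width: 0.169
grip_force: 58.8
```

Run:
```python
from h import *
np.set_printoptions(precision=3,suppress=True)
s=bot.observe(); p=s['tool_pos']; print(s['contact_force'],s['moment'],p)
z=p[2]+.0575+.006; print(z)
for n in ['top','wrist']: print(n,rimfit((.54,.24),z,n=n))
```

```text
[-0.686 -2.228 -0.579] [-0.399  0.233  0.025] [0.504 0.173 0.046]
0.1091567053992236
top (array([0.541, 0.239]), 101, np.float64(0.10964989741509301))
wrist (array([0.54, 0.24]), 26276, np.float64(0.10951519838242849))
```

Emit:
{"method": "step_arm", "body": {
  "series": [
    [[0, 0, 0.05, 0], [0, 0, 0, 0]]
  ]
}}

```text
time: 11.85
tool_pos: [0.5041, 0.1728, 0.044]
tcp_rot: [2.698, 1.609, -0.001]
contact_force: [-1.4, -4.0, 0.8]
grip_width: 0.168
grip_force: 58.9
```

Emit:
{"method": "step_arm", "body": {
  "series": [
    [[0, 0, 0, 0], [0, 0, 0, 0], [0, 0, 0, 0], [0, 0, 0, 0]]
  ],
  "fingers": 40
}}

```text
time: 12.18
tool_pos: [0.5053, 0.1746, 0.0444]
tcp_rot: [-2.697, -1.611, -0.003]
contact_force: [0.5, -0.0, -0.3]
grip_width: 0.468
grip_force: 0.0
```

Run:
```python
from h import *
np.set_printoptions(precision=3,suppress=True)
s=bot.observe(); p=s['tool_pos']; print(s['contact_force'],s['moment'],p)
for n in ['top','wrist','side']:
    print(n,rimfit((.54,.24),.106,n=n))
    c=cam(n); Q=pts(c).reshape(-1,3); im=c['img'].reshape(-1,3).astype(int)
    k=(np.hypot(Q[:,0]-.467,Q[:,1]-.105)<.035)&(Q[:,2]>.07)&(Q[:,2]<.14)&(im.min(1)>90); H=Q[k]
    if k.sum()>4: print(k.sum(),H.min(0),H.max(0),np.median(H,0)); t=(H[:,:2]-[.54,.241])@[-.4726,-.881]; print('reach',np.percentile(t,[1,50,99]), 'lat',np.median((H[:,:2]-[.54,.241])@[.881,-.4726]))
plan([])
```

```text
[ 0.512 -0.043 -0.293] [-0.002  0.01   0.007] [0.505 0.175 0.044]
top (array([0.54 , 0.239]), 99, np.float64(0.10908895653851447))
23 [0.46  0.1   0.099] [0.479 0.109 0.115] [0.47  0.106 0.107]
reach [0.146 0.153 0.159] lat 0.0023629518723961417
wrist (array([0.539, 0.239]), 29111, np.float64(0.10717223958084002))
5 [0.476 0.131 0.102] [0.49  0.138 0.103] [0.477 0.137 0.102]
reach [0.12  0.12  0.121] lat -0.007328833165008324
side (array([0.541, 0.242]), 209, np.float64(0.1050891320968772))
11 [0.462 0.108 0.092] [0.469 0.125 0.112] [0.466 0.115 0.104]
reach [0.136 0.147 0.154] lat -0.006935560723208377
from [0.504 0.174 0.044] yaw 61.68 tilt [ 0.  0. -1.]
end [0.504 0.174 0.044] 61.7
```

Emit:
{"method": "step_arm", "body": {
  "series": [
    [[-0.3, 0, 0.05, 0], [-0.5, 0, 0, 0], [-0.5, 0, 0, 0], [-0.5, 0, 0, 0], [-0.2, 0, 0, 0], [0, 0, 0, 0]]
  ]
}}

```text
time: 12.98
tool_pos: [0.4645, 0.1004, 0.0421]
tcp_rot: [-2.701, -1.604, 0.004]
contact_force: [-0.2, 0.2, -1.0]
grip_width: 0.466
grip_force: 0.0
```

Run:
```python
from h import *
np.set_printoptions(precision=3,suppress=True)
s=bot.observe(); p=s['tool_pos']; print(s['contact_force'],p)
c=cam('wrist'); save(c,'w3.png')
print(rimfit((.54,.24),.106,n='top'))
```

```text
[-0.186  0.19  -1.029] [0.464 0.1   0.042]
(array([0.54 , 0.238]), 168, np.float64(0.10794022461961994))
```

View pics/w3.png

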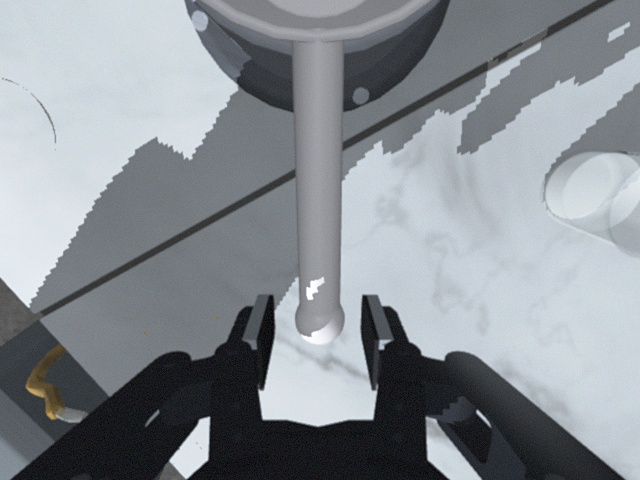

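Run:
```python
from h import *
np.set_printoptions(precision=3,suppress=True)
c=cam('wrist'); P=pts(c)
for v in range(290,350,8): print(v,P[v,310],P[v,320],P[v,330])
for u in (262,372): print([np.round(P[v,u],3).tolist() for v in (298,320,350,375)])
p=bot.observe()['tool_pos']; print(p)
a=np.radians(61.6)
# silhouette extent of the ball (z>.09) 
m=(P[...,2]>.092)&(P[...,2]<.125); m[:,:292]=0; m[:,348:]=0
Q=P[m]; t=(Q[:,:2]-p[:2])@[np.cos(a),np.sin(a)]; print('ball/handle along tool x min',np.percentile(t,[.5,2,10]))
```

```text
290 [0.476 0.126 0.108] [0.479 0.125 0.109] [0.482 0.122 0.107]
298 [0.474 0.123 0.108] [0.477 0.122 0.108] [0.48  0.119 0.106]
306 [0.472 0.12  0.108] [0.476 0.119 0.108] [0.479 0.116 0.107]
314 [0.471 0.117 0.107] [0.474 0.116 0.108] [0.477 0.113 0.106]
322 [0.469 0.114 0.107] [0.473 0.113 0.108] [0.475 0.11  0.106]
330 [0.468 0.112 0.109] [0.471 0.11  0.11 ] [0.474 0.108 0.109]
338 [0.466 0.109 0.11 ] [0.47  0.108 0.111] [0.473 0.106 0.109]
346 [0.465 0.106 0.109] [0.468 0.105 0.11 ] [0.471 0.102 0.108]
[[0.451, 0.124, 0.088], [0.453, 0.123, 0.105], [0.451, 0.117, 0.117], [0.447, 0.109, 0.118]]
[[0.492, 0.101, 0.087], [0.49, 0.102, 0.105], [0.485, 0.096, 0.114], [0.481, 0.089, 0.117]]
[0.468 0.104 0.042]
ball/handle along tool x min [-0.001  0.002  0.011]
```

Emit:
{"method": "step_arm", "body": {
  "series": [
    [[0, 0, 0, 0], [0, 0, 0, 0], [0, 0, 0, 0], [0, 0, 0, 0], [0, 0, 0, 0]]
  ],
  "fingers": 0
}}

```text
time: 13.55
tool_pos: [0.4674, 0.1045, 0.0422]
tcp_rot: [-2.696, -1.612, -0.002]
contact_force: [1.8, 2.9, -0.3]
grip_width: 0.198
grip_force: 58.4
```

Emit:
{"method": "step_arm", "body": {
  "series": [
    [[0, 0, -0.1, 0], [0, 0, -0.2, 0], [0, 0, -0.2, 0], [0, 0, -0.1, 0], [0, 0, 0, 0], [0, 0, 0, 0]]
  ]
}}

```text
time: 14.05
tool_pos: [0.4682, 0.105, 0.0671]
tcp_rot: [2.696, 1.612, 0.006]
contact_force: [2.3, 5.2, -3.7]
grip_width: 0.194
grip_force: 58.6
```

```bash
cat >> h.py <<'E'
def prof():
    np.set_printoptions(precision=3,suppress=True)
    s=bot.observe(); p=s['tool_pos']; print(s['time'],p,s['contact_force'],s['moment'],s['grip_width']*85.4,s['grip_force'])
    a=np.radians(61.6); c=cam('side'); d=cam('top'); w=cam('wrist')
    for n,c in (('side',c),('top',d),('wrist',w)):
        Q=pts(c).reshape(-1,3); im=c['img'].reshape(-1,3).astype(int)
        rel=Q[:,:2]-[.540,.241]; t=rel@[np.cos(a),np.sin(a)]; l=rel@[np.sin(a),-np.cos(a)]
        k=(abs(l)<.06)&(abs(t)<.2)&(Q[:,2]>.06)&(Q[:,2]<.4)&(im.min(1)>90)&(im.max(1)-im.min(1)<40)
        t=t[k];z=Q[k][:,2]; print(n,[(round(b,2),int(q.sum()),round(float(z[q].min()),3),round(float(z[q].max()),3)) for b in np.arange(-.17,.1,.02) for q in [abs(t-b)<.01] if q.sum()>3])
E
python3 -c "
from h import *; prof()"
```

```text
14.05 [0.468 0.105 0.067] [ 2.317  5.17  -3.673] [ 0.826 -0.541  0.036] 16.564217705224813 58.56974959373474
side [(np.float64(-0.17), 21, 0.115, 0.373), (np.float64(-0.15), 61, 0.105, 0.307), (np.float64(-0.13), 93, 0.119, 0.299), (np.float64(-0.11), 35, 0.109, 0.298), (np.float64(-0.09), 23, 0.114, 0.127), (np.float64(-0.07), 30, 0.11, 0.125), (np.float64(-0.05), 247, 0.063, 0.124), (np.float64(-0.03), 190, 0.06, 0.119), (np.float64(-0.01), 35, 0.061, 0.114), (np.float64(0.01), 66, 0.06, 0.108), (np.float64(0.03), 117, 0.061, 0.11), (np.float64(0.05), 106, 0.06, 0.108), (np.float64(0.07), 43, 0.107, 0.236), (np.float64(0.09), 96, 0.131, 0.214)]
top [(np.float64(-0.11), 34, 0.118, 0.132), (np.float64(-0.09), 38, 0.113, 0.131), (np.float64(-0.07), 36, 0.116, 0.128), (np.float64(-0.05), 49, 0.063, 0.125), (np.float64(-0.03), 128, 0.06, 0.123), (np.float64(-0.01), 67, 0.06, 0.121), (np.float64(0.01), 47, 0.061, 0.117), (np.float64(0.03), 168, 0.061, 0.116), (np.float64(0.05), 123, 0.078, 0.133), (np.float64(0.07), 228, 0.094, 0.235), (np.float64(0.09), 74, 0.118, 0.213)]
wrist [(np.float64(-0.17), 251, 0.119, 0.176), (np.float64(-0.15), 2277, 0.107, 0.192), (np.float64(-0.13), 2100, 0.121, 0.191), (np.float64(-0.11), 2260, 0.118, 0.13), (np.float64(-0.09), 2499, 0.115, 0.127), (np.float64(-0.07), 2717, 0.113, 0.125), (np.float64(-0.05), 5794, 0.062, 0.122), (np.float64(-0.03), 7432, 0.06, 0.12), (np.float64(-0.01), 239, 0.06, 0.065)]
```

Emit:
{"method": "step_arm", "body": {
  "series": [
    [[0.1, 0, -0.2, 0], [0.1, 0, -0.2, 0], [0.1, 0, -0.2, 0], [0.1, 0, -0.25, 0], [0.1, 0, -0.3, 0], [0.15, 0, -0.3, 0], [0.15, 0, -0.25, 0], [0.15, 0, -0.25, 0], [0.15, 0, -0.25, 0], [0, 0, 0, 0], [0, 0, 0, 0]]
  ]
}}

```text
time: 15.12
tool_pos: [0.4866, 0.1412, 0.1547]
tcp_rot: [2.697, 1.61, -0.001]
contact_force: [-1.2, -1.0, -1.1]
grip_width: 0.197
grip_force: 58.7
```

Run:
```python
from h import *
prof()
c=cam('side'); a=cv2.resize(c['img'][150:290,250:410],(640,560)); cv2.imwrite('pics/s4.png',a[:,:,::-1])
```

```text
15.1167 [0.487 0.141 0.155] [-1.183 -1.035 -1.096] [-0.526  0.282 -0.038] 16.825586589516867 58.713900446891785
side [(np.float64(-0.13), 14, 0.215, 0.386), (np.float64(-0.11), 73, 0.19, 0.393), (np.float64(-0.09), 103, 0.188, 0.387), (np.float64(-0.07), 65, 0.174, 0.388), (np.float64(-0.05), 104, 0.088, 0.183), (np.float64(-0.03), 330, 0.069, 0.171), (np.float64(-0.01), 110, 0.061, 0.156), (np.float64(0.01), 79, 0.061, 0.14), (np.float64(0.03), 101, 0.061, 0.126), (np.float64(0.05), 79, 0.06, 0.115), (np.float64(0.07), 39, 0.102, 0.234), (np.float64(0.09), 97, 0.129, 0.216)]
top [(np.float64(-0.07), 10, 0.176, 0.19), (np.float64(-0.05), 32, 0.166, 0.183), (np.float64(-0.03), 36, 0.065, 0.166), (np.float64(-0.01), 47, 0.06, 0.153), (np.float64(0.01), 92, 0.068, 0.142), (np.float64(0.03), 271, 0.07, 0.131), (np.float64(0.05), 164, 0.086, 0.117), (np.float64(0.07), 137, 0.098, 0.219), (np.float64(0.09), 74, 0.119, 0.214)]
wrist [(np.float64(-0.13), 233, 0.208, 0.253), (np.float64(-0.11), 2720, 0.194, 0.279), (np.float64(-0.09), 2101, 0.184, 0.277), (np.float64(-0.07), 1828, 0.172, 0.196), (np.float64(-0.05), 2294, 0.09, 0.182), (np.float64(-0.03), 3067, 0.087, 0.168), (np.float64(-0.01), 3119, 0.075, 0.155), (np.float64(0.01), 5150, 0.068, 0.141), (np.float64(0.03), 6372, 0.073, 0.127)]
```

View pics/s4.png

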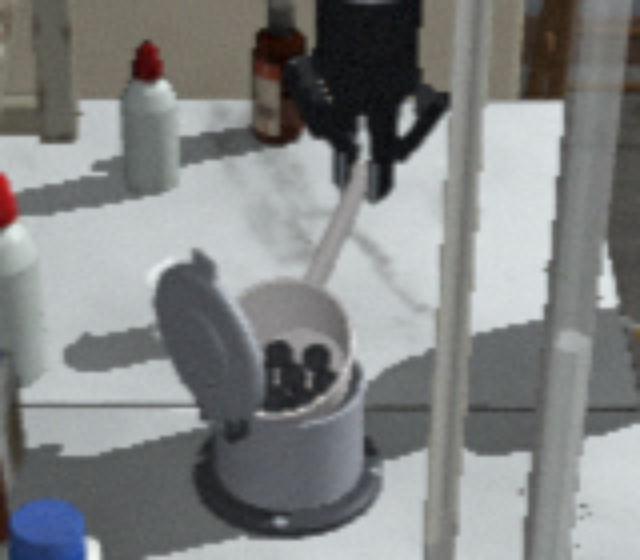

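Emit:
{"method": "step_arm", "body": {
  "series": [
    [[-0.1, 0, 0, 0], [-0.2, 0, 0, 0], [-0.2, 0, 0, 0], [-0.1, 0, 0, 0], [0, 0, 0, 0], [0, 0, 0, 0]]
  ]
}}

```text
time: 15.82
tool_pos: [0.4759, 0.1203, 0.1543]
tcp_rot: [-2.698, -1.609, -0.0]
contact_force: [0.0, 0.6, -0.1]
grip_width: 0.194
grip_force: 58.7
```

Run:
```python
from h import *
prof()
```

```text
15.8167 [0.476 0.12  0.154] [ 0.034  0.557 -0.109] [-0.004  0.156  0.083] 16.583846236564415 58.72806251049042
side [(np.float64(-0.15), 26, 0.196, 0.388), (np.float64(-0.13), 80, 0.191, 0.394), (np.float64(-0.11), 120, 0.18, 0.387), (np.float64(-0.09), 42, 0.175, 0.386), (np.float64(-0.07), 51, 0.109, 0.185), (np.float64(-0.05), 345, 0.065, 0.175), (np.float64(-0.03), 178, 0.065, 0.169), (np.float64(-0.01), 93, 0.06, 0.153), (np.float64(0.01), 100, 0.062, 0.139), (np.float64(0.03), 96, 0.06, 0.128), (np.float64(0.05), 63, 0.062, 0.118), (np.float64(0.07), 38, 0.102, 0.234), (np.float64(0.09), 100, 0.138, 0.216)]
top [(np.float64(-0.09), 30, 0.18, 0.196), (np.float64(-0.07), 34, 0.169, 0.19), (np.float64(-0.05), 44, 0.096, 0.176), (np.float64(-0.03), 52, 0.061, 0.167), (np.float64(-0.01), 60, 0.063, 0.156), (np.float64(0.01), 243, 0.061, 0.143), (np.float64(0.03), 247, 0.076, 0.135), (np.float64(0.05), 42, 0.06, 0.121), (np.float64(0.07), 165, 0.099, 0.234), (np.float64(0.09), 74, 0.12, 0.213)]
wrist [(np.float64(-0.15), 380, 0.208, 0.263), (np.float64(-0.13), 2839, 0.194, 0.279), (np.float64(-0.11), 2048, 0.19, 0.277), (np.float64(-0.09), 1866, 0.178, 0.199), (np.float64(-0.07), 1738, 0.11, 0.187), (np.float64(-0.05), 2695, 0.1, 0.176), (np.float64(-0.03), 3486, 0.089, 0.165), (np.float64(-0.01), 4980, 0.08, 0.154), (np.float64(0.01), 4151, 0.08, 0.142)]
```

Emit:
{"method": "step_arm", "body": {
  "series": [
    [[0.15, 0, -0.15, 0], [0.15, 0, -0.15, 0], [0.15, 0, -0.15, 0], [0.1, 0, -0.2, 0], [0.1, 0, -0.2, 0], [0.1, 0, -0.2, 0], [0.1, 0, -0.2, 0], [0.1, 0, -0.2, 0], [0.1, 0, -0.2, 0], [0, 0, 0, 0], [0, 0, 0, 0]]
  ]
}}

```text
time: 16.88
tool_pos: [0.4965, 0.1583, 0.2207]
tcp_rot: [2.697, 1.611, 0.002]
contact_force: [-0.8, -0.5, -3.2]
grip_width: 0.195
grip_force: 58.5
```

Run:
```python
from h import *
prof()
c=cam('side'); a=cv2.resize(c['img'][130:290,250:410],(600,600)); cv2.imwrite('pics/s5.png',a[:,:,::-1])
```

```text
16.8833 [0.496 0.158 0.221] [-0.782 -0.462 -3.234] [-0.16   0.082  0.012] 16.668974427513284 58.51717293262482
side [(np.float64(-0.09), 41, 0.256, 0.285), (np.float64(-0.07), 52, 0.238, 0.289), (np.float64(-0.05), 86, 0.06, 0.254), (np.float64(-0.03), 297, 0.061, 0.238), (np.float64(-0.01), 251, 0.065, 0.218), (np.float64(0.01), 132, 0.06, 0.204), (np.float64(0.03), 90, 0.06, 0.182), (np.float64(0.05), 80, 0.06, 0.164), (np.float64(0.07), 37, 0.105, 0.234), (np.float64(0.09), 100, 0.119, 0.218)]
top [(np.float64(-0.05), 19, 0.165, 0.241), (np.float64(-0.03), 98, 0.063, 0.233), (np.float64(-0.01), 49, 0.061, 0.213), (np.float64(0.01), 121, 0.076, 0.195), (np.float64(0.03), 292, 0.078, 0.173), (np.float64(0.05), 158, 0.128, 0.158), (np.float64(0.07), 111, 0.121, 0.222), (np.float64(0.09), 76, 0.117, 0.214)]
wrist [(np.float64(-0.11), 333, 0.274, 0.329), (np.float64(-0.09), 2969, 0.258, 0.345), (np.float64(-0.07), 2048, 0.238, 0.342), (np.float64(-0.05), 2122, 0.151, 0.251), (np.float64(-0.03), 3534, 0.135, 0.23), (np.float64(-0.01), 2204, 0.119, 0.212), (np.float64(0.01), 4639, 0.114, 0.191), (np.float64(0.03), 5617, 0.12, 0.171), (np.float64(0.05), 2200, 0.131, 0.151), (np.float64(0.07), 29, 0.095, 0.128)]
```

View pics/s5.png

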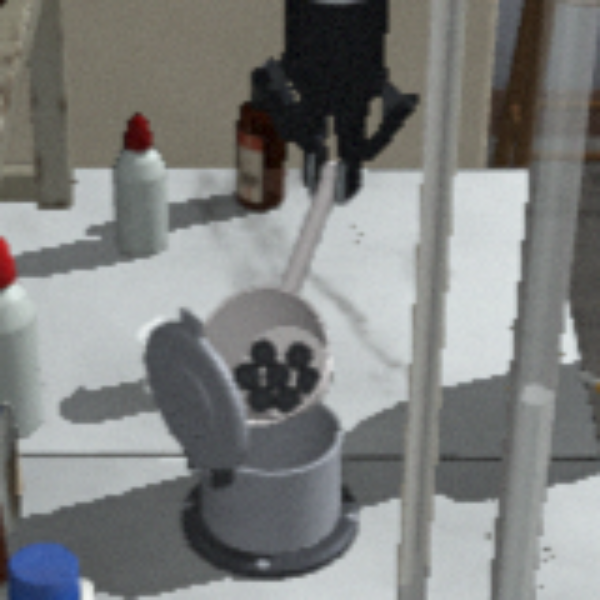

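Emit:
{"method": "step_arm", "body": {
  "series": [
    [[0, 0, 0, 0], [0, 0, 0, 0], [0, 0, 0, 0]]
  ],
  "fingers": 15
}}

```text
time: 17.33
tool_pos: [0.4958, 0.1577, 0.2199]
tcp_rot: [2.698, 1.61, -0.001]
contact_force: [0.4, -0.4, -2.6]
grip_width: 0.196
grip_force: 58.5
```

Emit:
{"method": "step_arm", "body": {
  "series": [
    [[0, 0, 0, 0], [0, 0, 0, 0], [0, 0, 0, 0]]
  ],
  "fingers": 16.4
}}

```text
time: 17.58
tool_pos: [0.4959, 0.1579, 0.2201]
tcp_rot: [-2.698, -1.61, -0.0]
contact_force: [0.4, 0.5, -2.4]
grip_width: 0.196
grip_force: 58.5
```

Emit:
{"method": "step_arm", "body": {
  "series": [
    [[-0.2, 0, 0, 0], [-0.4, 0, 0, 0], [-0.5, 0, 0, 0], [-0.5, 0, 0, 0], [-0.5, 0, 0, 0], [-0.5, 0, 0, 0], [-0.4, 0, 0, 0], [-0.2, 0, 0, 0], [0, 0, 0, 0], [0, 0, 0, 0]]
  ],
  "fingers": 0
}}

```text
time: 18.42
tool_pos: [0.4355, 0.0452, 0.2203]
tcp_rot: [-2.698, -1.609, -0.002]
contact_force: [0.1, 1.1, -2.7]
grip_width: 0.193
grip_force: 58.5
```

```bash
cat >> h.py <<'E'
def pose(lo=None):
    """fit bowl tilt and B position in the (t,z) plane from rim points: white points, cone model"""
    from scipy.optimize import least_squares
    np.set_printoptions(precision=3,suppress=True)
    s=bot.observe(); p=s['tool_pos']; a=np.radians(61.6); X=np.array([np.cos(a),np.sin(a)]); Y=np.array([np.sin(a),-np.cos(a)])
    rel=p[:2]-[.540,.241]; B=np.array([rel@X,rel@Y,p[2]+.0575]); Qs=[]
    for n in ('side','top','wrist'):
        c=cam(n); Q=pts(c)[::1 if n!='wrist' else 6,::1 if n!='wrist' else 6].reshape(-1,3); im=c['img'][::1 if n!='wrist' else 6,::1 if n!='wrist' else 6].reshape(-1,3).astype(int)
        r=Q[:,:2]-[.540,.241]; q=np.c_[r@X-B[0],r@Y-B[1],Q[:,2]-B[2]]
        k=(np.linalg.norm(q,axis=1)<.225)&(np.linalg.norm(q,axis=1)>.085)&(abs(q[:,1])<.06)&(Q[:,2]>.02)&(im.min(1)>85)&(im.max(1)-im.min(1)<45)&(q[:,2]<.03); Qs.append(q[k])
    q=np.vstack(Qs)
    def res(v):
        f,dt,dl=v; c,s_=np.cos(f),np.sin(f); x=q[:,0]-dt; z=q[:,2]; y=q[:,1]-dl
        u=x*c-z*s_-.152; w=x*s_+z*c+.052; r=np.hypot(u,y)
        so=abs((r-(.038+.017*w/.06))*.96)+np.maximum(w-.06,0)+np.maximum(-w,0)
        si=abs((r-(.0345+.017*w/.06))*.96)+np.maximum(w-.06,0)+np.maximum(-w,0)
        hd=abs(np.hypot(y,w-.052)-.008)+np.maximum(u+.05,0)
        fl=np.minimum(abs(w-.006),abs(w))+np.maximum(r-.038,0)
        return np.minimum.reduce([so,si,hd,fl,np.full(len(q),.015)])
    best=min((least_squares(res,[f,0,0],loss='soft_l1',f_scale=.003) for f in np.radians([15,35,50,65,80,90])),key=lambda o:o.cost)
    f=best.x[0]; c,s_=np.cos(f),np.sin(f)
    pt=lambda u,w:np.round([1e3*(B[0]+best.x[1]+u*c+w*s_),1e3*(B[2]-u*s_+w*c)]).astype(int)
    print('t',s['time'],'B',np.round(B*1e3),'tilt',np.round(np.degrees(f),1),'off',best.x[1:],'cost',best.cost/len(q)*1e6,len(q),'lip',pt(.207,.008),'ffoot',pt(.19,-.052),'nfoot',pt(.114,-.052),'F',s['contact_force'],'M',s['moment'])
E
python3 -c "
from h import *; pose()"
```

```text
t 18.4167 B [-222.    1.  278.] tilt 46.5 off [-0.002  0.   ] cost 0.9317276662420257 2199 lip [-76 133] ffoot [-131  104] nfoot [-183  159] F [ 0.102  1.079 -2.736] M [-0.247  0.075 -0.065]
```

Emit:
{"method": "step_arm", "body": {
  "series": [
    [[0, 0, 0.2, 0], [0, 0, 0.4, 0], [0, 0, 0.5, 0], [0, 0, 0.3, 0], [0, 0, 0.1, 0], [0.2, 0, 0, 0], [0.2, 0, 0, 0], [0.2, 0, -0.15, 0], [0.2, 0, -0.15, 0], [0.2, 0, -0.2, 0], [0, 0, 0, 0]]
  ]
}}

```text
time: 19.48
tool_pos: [0.457, 0.0828, 0.1823]
tcp_rot: [2.694, 1.614, 0.008]
contact_force: [0.2, -0.6, -2.8]
grip_width: 0.198
grip_force: 58.6
```

```bash
python3 -c "
from h import *; pose()"
```

```text
t 19.4833 B [-179.    2.  240.] tilt 52.2 off [-0.005  0.001] cost 3.9207551434442207 2166 lip [-50  81] ffoot [-108   58] nfoot [-155  118] F [ 0.152 -0.563 -2.818] M [-0.264  0.214 -0.018]
```

Emit:
{"method": "step_arm", "body": {
  "series": [
    [[0.15, 0, -0.1, 0], [0.15, 0, -0.1, 0], [0.15, 0, -0.1, 0], [0.15, 0, -0.08, 0], [0.15, 0, -0.08, 0], [0.15, 0, -0.08, 0], [0, 0, 0, 0]]
  ]
}}

```text
time: 20.22
tool_pos: [0.4724, 0.1137, 0.2023]
tcp_rot: [2.696, 1.613, 0.003]
contact_force: [0.1, -1.8, -2.4]
grip_width: 0.193
grip_force: 58.8
```

```bash
python3 -c "
from h import *; pose()"
```

```text
t 20.2167 B [-144.    1.  260.] tilt 62.5 off [-0.007  0.001] cost 5.578788225619553 1937 lip [-48  80] ffoot [-109   67] nfoot [-144  135] F [ 0.079 -1.794 -2.356] M [-0.374  0.272 -0.018]
```

Emit:
{"method": "step_arm", "body": {
  "series": [
    [[-0.1, 0, -0.2, 0], [0, 0, -0.4, 0], [0, 0, -0.4, 0], [0.2, 0, -0.1, 0], [0.4, 0, 0, 0], [0.5, 0, 0, 0], [0.5, 0, 0, 0], [0.3, 0, 0, 0], [0.2, 0, 0, 0], [0, 0, 0, 0], [0, 0, 0, 0]]
  ]
}}

```text
time: 21.28
tool_pos: [0.5088, 0.1822, 0.245]
tcp_rot: [2.697, 1.611, -0.003]
contact_force: [-0.2, -1.0, -2.7]
grip_width: 0.195
grip_force: 58.7
```

```bash
python3 -c "
from h import *; pose()"
```

```text
t 21.2833 B [-67.   0. 303.] tilt 60.6 off [-0.005  0.001] cost 9.047352829635884 2009 lip [ 37 126] ffoot [-24 111] nfoot [-61 178] F [-0.249 -1.013 -2.716] M [-0.168  0.1   -0.015]
```

Emit:
{"method": "step_arm", "body": {
  "series": [
    [[0.1, 0, 0.2, 0], [0, 0, 0.3, 0], [0, 0, 0.3, 0], [0, 0, 0.2, 0], [0, 0, 0.1, 0], [0.15, 0, -0.05, 0], [0.15, 0, -0.05, 0], [0.15, 0, -0.1, 0], [0.15, 0, -0.1, 0], [0.15, 0, -0.05, 0], [0, 0, 0, 0]]
  ]
}}

```text
time: 22.35
tool_pos: [0.5269, 0.2145, 0.217]
tcp_rot: [2.696, 1.613, 0.005]
contact_force: [-0.9, -1.7, -0.4]
grip_width: 0.194
grip_force: 59.4
```

Run:
```python
from h import *
pose()
c=cam('side'); a=cv2.resize(c['img'][130:290,250:410],(600,600)); cv2.imwrite('pics/s6.png',a[:,:,::-1])
```

```text
t 22.35 B [-30.   1. 275.] tilt 67.6 off [-0.006 -0.001] cost 14.87577755303075 1711 lip [51 86] ffoot [-11  79] nfoot [-40 149] F [-0.917 -1.677 -0.357] M [-0.555  0.533  0.068]
```

View pics/s6.png

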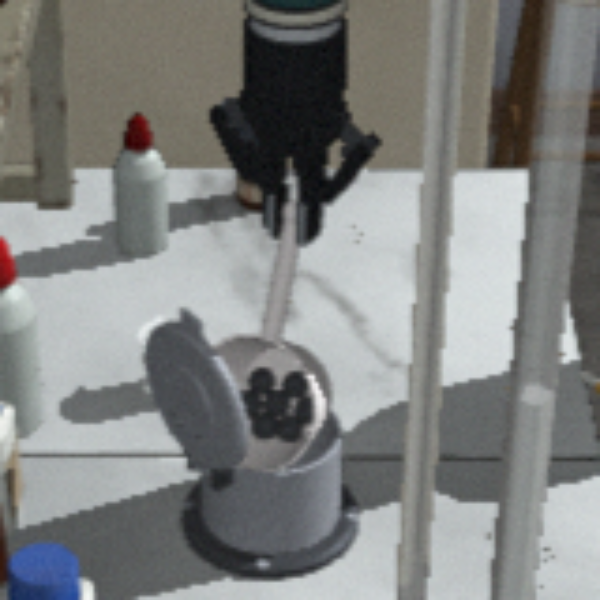

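Emit:
{"method": "step_arm", "body": {
  "series": [
    [[-0.2, 0, 0, 0], [-0.3, 0, 0.1, 0], [0, 0, 0.2, 0], [0, 0, 0.1, 0], [0.15, 0, -0.05, 0], [0.15, 0, -0.1, 0], [0.15, 0, -0.05, 0], [0.15, 0, -0.05, 0], [0.1, 0, -0.05, 0], [0, 0, 0, 0], [0, 0, 0, 0]]
  ]
}}

```text
time: 23.47
tool_pos: [0.5278, 0.2162, 0.2145]
tcp_rot: [-2.698, -1.606, 0.006]
contact_force: [-9.8, -5.7, 23.4]
grip_width: 0.196
grip_force: 61.9
```

```bash
cat >> h.py <<'E'
def balls():
    """dark blobs: in bowl / jar / bench, by top view"""
    for n in ('top','side'):
        c=cam(n); print(n,[(np.round(d['xy']).astype(int).tolist(),round(d['p'],2)) for d in bot.look_for('ball0',n)[:9]])
E
python3 -c "
from h import *; pose(); balls()"
```

```text
t 23.4667 B [-28.   1. 272.] tilt 68.0 off [-0.011  0.   ] cost 15.902505867782729 1664 lip [47 83] ffoot [-15  76] nfoot [-44 147] F [-9.807 -5.664 23.429] M [-1.553  2.272 -0.05 ]
top []
side [([313, 261], 0.48), ([319, 231], 0.41)]
```

Emit:
{"method": "step_arm", "body": {
  "series": [
    [[-0.1, 0, -0.2, 0], [-0.1, 0, -0.2, 0], [-0.1, 0, -0.3, 0], [0, 0, -0.2, 0], [0, 0, 0, 0]]
  ]
}}

```text
time: 24.23
tool_pos: [0.5249, 0.2089, 0.2496]
tcp_rot: [2.698, 1.609, 0.006]
contact_force: [-0.2, 0.4, -2.4]
grip_width: 0.192
grip_force: 59.8
```

```bash
sed -i 's/f,dt,dl=v;/f,dt,dl,dz=v;/; s/z=q\[:,2\]; y=/z=q[:,2]-dz; y=/; s/\[f,0,0\],loss/[f,0,0,0],loss/; s/(B\[2\]-u\*s_+w\*c)/(B[2]+best.x[3]-u*s_+w*c)/' h.py; python3 -c "
from h import *; pose(); balls()"
```

```text
t 24.2333 B [-35.   2. 307.] tilt 66.6 off [-0.007  0.001 -0.   ] cost 10.38876523352043 1597 lip [ 47 120] ffoot [-15 112] nfoot [-45 181] F [-0.181  0.407 -2.356] M [-0.081 -0.063 -0.037]
top []
side [([331, 222], 0.45), ([316, 230], 0.42)]
```

```bash
sed -i 's/(Q\[:,2\]>.02)&(im.min(1)>85)/(Q[:,2]>.098)\&(im.min(1)>110)\&(r@X<.055)/; s/(Q\[:,2\]>.098)&(im/(Q[:,2]>.098)\&(im/' h.py; sed -i 's/k=(np.linalg.norm(q,axis=1)<.225)/r=Q[:,:2]-[.540,.241]; k=(np.linalg.norm(q,axis=1)<.225)/; s/return np.minimum.reduce(\[so,si,hd,fl,np.full(len(q),.015)\])/return np.r_[np.minimum.reduce([so,si,hd,fl,np.full(len(q),.01)]),(np.array([dt+.002,dl,dz])*3)*len(q)**.5]/' h.py; python3 -c "
from h import *; pose()"
```

```text
t 24.5833 B [-36.   0. 305.] tilt 68.5 off [-0.002  0.     0.001] cost 1.61155682289119 817 lip [ 45 116] ffoot [-17 110] nfoot [-45 180] F [-0.869  0.673 -3.276] M [-0.082  0.045  0.047]
```

Emit:
{"method": "step_arm", "body": {
  "series": [
    [[0, 0, 0.2, 0], [0, 0, 0.3, 0], [0, 0, 0.2, 0], [0, 0, 0.05, 0], [0.1, 0, -0.05, 0], [0.1, 0, -0.05, 0], [0.1, 0, -0.05, 0], [0.1, 0, -0.05, 0], [0.1, 0, 0, 0], [0, 0, 0, 0]]
  ]
}}

```text
time: 25.57
tool_pos: [0.5336, 0.2275, 0.2263]
tcp_rot: [2.696, 1.612, 0.002]
contact_force: [-1.5, -1.0, -1.3]
grip_width: 0.195
grip_force: 60.0
```

```bash
python3 -c "
from h import *; pose(); balls()"
```

```text
t 25.5667 B [-15.   1. 284.] tilt 73.7 off [-0.002  0.     0.   ] cost 1.579223362396592 564 lip [49 87] ffoot [-13  87] nfoot [-35 160] F [-1.478 -0.991 -1.271] M [-0.406  0.319 -0.051]
top []
side [([323, 239], 0.61), ([320, 246], 0.52)]
```

Emit:
{"method": "step_arm", "body": {
  "series": [
    [[-0.15, 0, -0.05, 0], [-0.2, 0, 0, 0], [-0.1, 0, 0.1, 0], [0, 0, 0.1, 0], [0, 0, 0.1, 0], [0, 0, 0.05, 0], [0, 0, 0, 0]]
  ]
}}

```text
time: 26.5
tool_pos: [0.5239, 0.2103, 0.2133]
tcp_rot: [-2.697, -1.61, 0.003]
contact_force: [-1.8, -0.5, 0.7]
grip_width: 0.195
grip_force: 60.1
```

```bash
python3 -c "
from h import *; pose()"
```

```text
t 26.5 B [-35.   0. 271.] tilt 69.3 off [-0.002  0.     0.   ] cost 1.6291675172515563 553 lip [44 80] ffoot [-18  75] nfoot [-45 146] F [-1.796 -0.503  0.661] M [-0.283  0.416 -0.005]
```

Emit:
{"method": "step_arm", "body": {
  "series": [
    [[0, 0, -0.1, 0], [0.1, 0, -0.05, 0], [0.1, 0, -0.05, 0], [0.15, 0, -0.05, 0], [0.15, 0, -0.05, 0], [0.1, 0, 0, 0], [0, 0, 0, 0], [0, 0, -0.2, 0], [0, 0, -0.2, 0], [0, 0, -0.1, 0], [0, 0, 0, 0]]
  ]
}}

```text
time: 27.57
tool_pos: [0.5372, 0.2322, 0.2475]
tcp_rot: [2.698, 1.61, 0.006]
contact_force: [-0.5, -0.3, -3.2]
grip_width: 0.194
grip_force: 60.0
```

```bash
python3 -c "
from h import *; pose()"
```

```text
t 27.5667 B [ -9.   2. 305.] tilt 71.1 off [-0.002  0.     0.   ] cost 1.1095021562888487 667 lip [ 64 112] ffoot [  1 108] nfoot [-23 180] F [-0.544 -0.311 -3.245] M [-0.014  0.06  -0.016]
```

Emit:
{"method": "step_arm", "body": {
  "series": [
    [[-0.2, 0, 0, 0], [-0.3, 0, 0, 0], [-0.4, 0, 0, 0], [-0.3, 0, 0, 0], [-0.2, 0, 0, 0], [-0.05, 0, 0.1, 0], [0, 0, 0.1, 0], [0, 0, 0.1, 0], [0, 0, 0.1, 0], [0, 0, 0, 0]]
  ]
}}

```text
time: 28.55
tool_pos: [0.5099, 0.1818, 0.2304]
tcp_rot: [2.696, 1.611, 0.004]
contact_force: [-0.9, -0.5, 3.1]
grip_width: 0.194
grip_force: 60.5
```

```bash
python3 -c "
from h import *; pose()"
```

```text
t 28.55 B [-66.   2. 288.] tilt 70.6 off [-0.002 -0.     0.001] cost 1.4633994277709448 845 lip [ 8 96] ffoot [-54  92] nfoot [-80 164] F [-0.855 -0.529  3.09 ] M [-0.052  0.247  0.059]
```

Emit:
{"method": "step_arm", "body": {
  "series": [
    [[0.05, 0, 0.05, 0], [0.1, 0, 0, 0], [0.1, 0, 0, 0], [0.1, 0, 0, 0], [0, 0, 0, 0]]
  ]
}}

```text
time: 29.12
tool_pos: [0.5185, 0.195, 0.2308]
tcp_rot: [2.696, 1.612, 0.011]
contact_force: [-0.6, -0.6, 15.4]
grip_width: 0.195
grip_force: 61.4
```

```bash
python3 -c "
from h import *; pose()"
```

```text
t 29.1167 B [-51.   3. 288.] tilt 75.2 off [-0.002 -0.     0.001] cost 1.7060329205320819 745 lip [ 8 91] ffoot [-54  92] nfoot [-74 165] F [-0.577 -0.578 15.436] M [-0.295  0.524 -0.039]
```

Emit:
{"method": "step_arm", "body": {
  "series": [
    [[0.1, 0, 0, 0], [0.1, 0, 0, 0], [0.1, 0, 0, 0], [0.1, 0, 0, 0], [0, 0, 0, 0], [0, 0, 0, 0]]
  ]
}}

```text
time: 29.77
tool_pos: [0.5248, 0.2086, 0.2297]
tcp_rot: [2.697, 1.612, 0.007]
contact_force: [-1.6, -1.1, 10.4]
grip_width: 0.196
grip_force: 62.0
```

```bash
python3 -c "
from h import *; pose(); balls()"
```

```text
t 29.7667 B [-36.   2. 287.] tilt 79.8 off [-0.002 -0.     0.001] cost 1.5224552983114692 710 lip [ 7 86] ffoot [-55  92] nfoot [-69 167] F [-1.62  -1.051 10.41 ] M [-0.162  0.427 -0.005]
top [([467, 195], 0.43)]
side [([326, 236], 0.49), ([330, 226], 0.38)]
```

Tilt 79.8 with the lip in mid-mouth; going on.

Emit:
{"method": "step_arm", "body": {
  "series": [
    [[0.1, 0, 0, 0], [0.1, 0, 0, 0], [0.1, 0, 0, 0], [0.1, 0, 0, 0], [0.1, 0, 0, 0], [0, 0, 0, 0], [0, 0, 0, 0], [0, 0, 0, 0]]
  ]
}}

```text
time: 30.78
tool_pos: [0.5319, 0.2245, 0.2274]
tcp_rot: [2.697, 1.61, -0.001]
contact_force: [-0.2, -0.9, 2.2]
grip_width: 0.194
grip_force: 62.2
```

Run:
```python
from h import *
pose(); balls()
c=cam('side'); d=cam('top'); a=cv2.resize(c['img'][150:290,260:400],(400,400)); b=cv2.resize(d['img'][190:290,260:360],(400,400)); cv2.imwrite('pics/s7.png',np.hstack([a,b])[:,:,::-1])
```

```text
t 30.7833 B [-18.   1. 285.] tilt 84.8 off [-0.002  0.     0.001] cost 1.7142578737587602 815 lip [ 6 81] ffoot [-55  92] nfoot [-62 168] F [-0.193 -0.856  2.243] M [-0.351  0.059 -0.05 ]
top []
side [([302, 235], 0.53)]
```

View pics/s7.png

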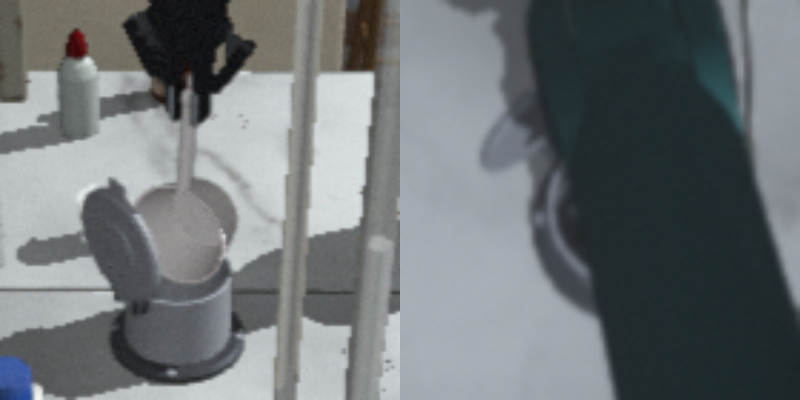

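Emit:
{"method": "step_arm", "body": {
  "series": [
    [[0, 0, -0.2, 0], [0, 0, -0.4, 0], [0, 0, -0.4, 0], [0, 0, -0.2, 0], [0, 0, 0, 0], [0, 0, 0, 0]]
  ]
}}

```text
time: 31.73
tool_pos: [0.5319, 0.2252, 0.2759]
tcp_rot: [-2.697, -1.61, -0.001]
contact_force: [-1.3, 0.6, -2.0]
grip_width: 0.194
grip_force: 61.9
```

Run:
```python
from h import *
pose()
plan([((.50,.05,.275),90)],step=.6)
```

```text
t 31.7333 B [-18.   0. 333.] tilt 77.7 off [-0.002 -0.     0.001] cost 1.5810177558931828 1201 lip [ 32 134] ffoot [-30 138] nfoot [-46 212] F [-1.265  0.596 -2.002] M [-0.015  0.053 -0.009]
from [0.531 0.225 0.275] yaw 61.68 tilt [-0.002 -0.001 -1.   ]
[[-0.53,0.17,0.0,-0.71],[-0.54,0.14,0.0,-0.71],[-0.54,0.11,0.0,-0.71],[-0.55,0.07,0.0,-0.71],[-0.55,0.04,0.0,-0.71],[-0.55,0.01,0.0,-0.7],[-0.56,-0.03,0.0,-0.71],[-0.55,-0.06,-0.01,-0.7]]
end [0.5   0.05  0.275] 90.0
```

Run:
```python
from h import *
f=[]
for i in range(4):
    c=cam('wrist'); f.append(bot.observe()['contact_force'][2])
print(np.round(f,2))
d=cam('side'); a=cv2.resize(d['img'][150:270,270:390],(400,400)); b=cv2.resize(c['img'],(400,300)); b=np.vstack([b,np.zeros((100,400,3),np.uint8)]); cv2.imwrite('pics/s8.png',np.hstack([a,b])[:,:,::-1])
```

```text
[-1.78 -2.17 -1.45 -1.12]
```

View pics/s8.png

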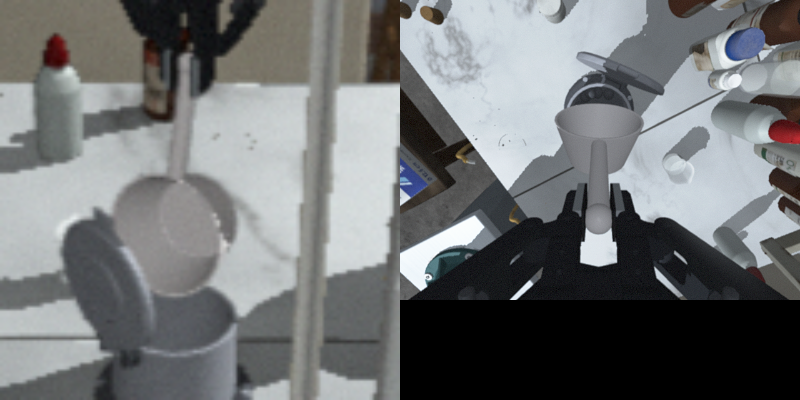

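Emit:
{"method": "step_arm", "body": {
  "series": [
    [[-0.5, 0.15, 0, -0.7], [-0.55, 0.15, 0, -0.7], [-0.55, 0.1, 0, -0.7], [-0.55, 0.05, 0, -0.7], [-0.55, 0.05, 0, -0.7], [-0.55, 0, 0, -0.7], [-0.55, 0, 0, -0.7], [-0.55, -0.05, 0, -0.7], [0, 0, 0, 0]]
  ]
}}

```text
time: 32.88
tool_pos: [0.4998, 0.0454, 0.2759]
tcp_rot: [2.234, 2.208, -0.003]
contact_force: [-0.8, -0.6, -1.0]
grip_width: 0.197
grip_force: 61.9
```

```bash
cat >> h.py <<'E'
def pose2(zmin=.012):
    """bowl tilt in tool plane, free bench"""
    from scipy.optimize import least_squares
    s=bot.observe(); p=s['tool_pos']; Rm=R.from_rotvec(s['tcp_rot']).as_matrix(); a=np.arctan2(Rm[1,0],Rm[0,0]); X=np.array([np.cos(a),np.sin(a)]); Y=np.array([np.sin(a),-np.cos(a)]); Qs=[]
    for n in ('side','top','wrist'):
        c=cam(n); k=6 if n=='wrist' else 1; Q=pts(c)[::k,::k].reshape(-1,3); im=c['img'][::k,::k].reshape(-1,3).astype(int); r=Q[:,:2]-p[:2]; q=np.c_[r@X,r@Y,Q[:,2]-p[2]-.0575]; d=np.linalg.norm(q,axis=1)
        Qs.append(q[(d<.225)&(d>.085)&(abs(q[:,1])<.06)&(Q[:,2]>zmin)&(im.min(1)>85)&(q[:,2]<.03)])
    q=np.vstack(Qs)
    def res(v):
        f,dt,dl,dz=v; c,s_=np.cos(f),np.sin(f); x=q[:,0]-dt; z=q[:,2]-dz; y=q[:,1]-dl; u=x*c-z*s_-.152; w=x*s_+z*c+.052; r=np.hypot(u,y); e=np.maximum(w-.06,0)+np.maximum(-w,0)
        so=abs((r-(.038+.017*w/.06))*.96)+e; si=abs((r-(.0345+.017*w/.06))*.96)+e; hd=abs(np.hypot(y,w-.052)-.008)+np.maximum(u+.05,0); fl=np.minimum(abs(w-.006),abs(w))+np.maximum(r-.038,0)
        return np.r_[np.minimum.reduce([so,si,hd,fl,np.full(len(q),.01)]),np.array([dt+.002,dl,dz])*3*len(q)**.5]
    b=min((least_squares(res,[f,0,0,0],loss='soft_l1',f_scale=.003) for f in np.radians([0,15,35,50,65,80,90])),key=lambda o:o.cost); f=b.x[0]; c,s_=np.cos(f),np.sin(f); B=[0,p[2]+.0575]
    pt=lambda u,w:np.round([1e3*(u*c+w*s_),1e3*(B[1]-u*s_+w*c)]).astype(int)
    print('t',s['time'],'tcp',np.round(p,3),'yaw',round(np.degrees(a),1),'Bz',round(B[1],3),'tilt',round(np.degrees(f),1),'off',np.round(b.x[1:],3),'cost',round(b.cost/len(q)*1e6,2),len(q),'lip',pt(.207,.008),'ffoot',pt(.19,-.052),'F',np.round(s['contact_force'],1))
E
python3 -c "
from h import *; pose2()"
```

```text
t 32.8833 tcp [0.5   0.045 0.276] yaw 89.3 Bz 0.333 tilt 79.2 off [-0.002  0.     0.002] cost 2.51 1919 lip [ 47 132] ffoot [-15 137] F [-0.8 -0.6 -1. ]
```

Emit:
{"method": "step_arm", "body": {
  "series": [
    [[0, 0, 0.4, 0], [0, 0, 0.6, 0], [0, 0, 0.8, 0], [0, 0, 0.7, 0], [0, 0, 0.4, 0], [0, 0, 0.2, 0], [0, 0, 0.1, 0], [0, 0, 0.1, 0], [-0.2, 0, 0.1, 0], [-0.2, 0, 0.05, 0], [-0.2, 0, 0.05, 0], [0, 0, 0, 0]]
  ]
}}

```text
time: 34.03
tool_pos: [0.5028, 0.0245, 0.1374]
tcp_rot: [2.23, 2.208, 0.005]
contact_force: [0.2, 0.7, 5.1]
grip_width: 0.194
grip_force: 62.3
```

```bash
python3 -c "
from h import *; pose2()"
```

```text
t 34.0333 tcp [0.503 0.025 0.137] yaw 89.4 Bz 0.195 tilt 72.5 off [-0.002 -0.     0.003] cost 4.26 1630 lip [70  0] ffoot [ 8 -2] F [0.2 0.7 5.1]
```

Emit:
{"method": "step_arm", "body": {
  "series": [
    [[-0.3, 0, 0.05, 0], [-0.4, 0, 0.05, 0], [-0.4, 0, 0.1, 0], [-0.4, 0, 0.15, 0], [-0.4, 0, 0.15, 0], [-0.4, 0, 0.2, 0], [-0.35, 0, 0.25, 0], [-0.35, 0, 0.25, 0], [-0.3, 0, 0.25, 0], [0, 0, 0, 0]]
  ]
}}

```text
time: 35.02
tool_pos: [0.5006, -0.1095, 0.0778]
tcp_rot: [2.232, 2.206, -0.001]
contact_force: [0.0, -4.9, 5.1]
grip_width: 0.193
grip_force: 61.3
```

```bash
python3 -c "
from h import *; pose2()"
```

```text
t 35.0167 tcp [ 0.501 -0.109  0.078] yaw 89.3 Bz 0.135 tilt 27.5 off [-0.004 -0.     0.   ] cost 1.93 2500 lip [187  47] ffoot [145   1] F [ 0.  -4.9  5.1]
```

Emit:
{"method": "step_arm", "body": {
  "series": [
    [[-0.2, 0, 0.25, 0], [-0.2, 0, 0.3, 0], [-0.2, 0, 0.3, 0], [-0.15, 0, 0.3, 0], [-0.15, 0, 0.35, 0], [-0.1, 0, 0.3, 0], [-0.1, 0, 0.2, 0], [0, 0, 0, 0]]
  ]
}}

```text
time: 35.83
tool_pos: [0.4994, -0.1486, -0.0032]
tcp_rot: [-2.227, -2.214, 0.001]
contact_force: [-0.1, -1.4, 2.8]
grip_width: 0.195
grip_force: 59.0
```

```bash
python3 -c "
from h import *; pose2()"
```

```text
t 35.8333 tcp [ 0.499 -0.149 -0.003] yaw 89.7 Bz 0.054 tilt -0.8 off [-0.006 -0.    -0.   ] cost 2.06 1710 lip [207  65] ffoot [191   5] F [-0.1 -1.4  2.8]
```

Emit:
{"method": "step_arm", "body": {
  "series": [
    [[0, 0, 0, 0], [0, 0, 0, 0], [0, 0, 0, 0], [0, 0, -0.2, 0], [0, 0, -0.6, 0], [0, 0, -0.9, 0], [0, 0, -0.9, 0], [0, 0, -0.9, 0], [0, 0, -0.9, 0], [0, 0, -0.9, 0], [0, 0, -0.8, 0]]
  ],
  "fingers": 50
}}

```text
time: 36.9
tool_pos: [0.4994, -0.1487, 0.2446]
tcp_rot: [2.227, 2.214, 0.002]
contact_force: [0.6, 0.4, -0.2]
grip_width: 0.588
grip_force: 0.0
```

Run:
```python
from h import *
np.set_printoptions(precision=3,suppress=True)
for n in ['top','side']:
    c=cam(n); Q=pts(c).reshape(-1,3); Q=Q[~np.isnan(Q[:,0])]
    print(n,'bowl',rimfit((.50,0.),.06,n=n))
    m=(np.hypot(Q[:,0]-.54,Q[:,1]-.241)<.13)&(Q[:,2]>.12)&(Q[:,2]<.25); L=Q[m]
    print('lid',m.sum(),L.min(0),L.max(0),L.mean(0),np.linalg.svd(L-L.mean(0),full_matrices=False)[2][2])
    j=(np.hypot(Q[:,0]-.54,Q[:,1]-.241)<.045)&(Q[:,2]<.085); print('jar inside z',np.percentile(Q[j][:,2],[5,50,95]) if j.sum() else None)
    for x in np.arange(.62,.82,.04):
        print(round(x,2),[round(float(Q[k][:,2].max()),2) if k.any() else None for y in np.arange(.2,.5,.05) for k in [(abs(Q[:,0]-x)<.02)&(abs(Q[:,1]-y)<.025)&(Q[:,2]<.8)]])
print([(np.round(ray(c,d['xy'],0),3).tolist(),d['p']) for d in bot.look_for('ball0','side')])
plan([((.53,.15,.27),65),((.645,.33,.27),40),((.645,.33,.16),40)],step=.9)
```

```text
top bowl (array([ 0.499, -0.005]), 245, np.float64(0.059769530131120074))
lid 466 [0.556 0.24  0.12 ] [0.635 0.333 0.237] [0.595 0.287 0.179] [-0.773 -0.63   0.069]
jar inside z [0.007 0.015 0.04 ]
0.62 [0.01, 0.22, 0.23, 0.01, 0.01, 0.01]
0.66 [0.01, 0.01, 0.01, 0.01, 0.01, 0.16]
0.7 [0.01, 0.68, 0.67, 0.7, 0.71, 0.16]
0.74 [0.7, 0.76, 0.75, 0.76, 0.77, 0.72]
0.78 [0.71, 0.8, 0.77, 0.8, 0.8, 0.72]
side bowl (array([ 0.499, -0.003]), 171, np.float64(0.05767558482121815))
lid 704 [0.556 0.241 0.12 ] [0.635 0.339 0.236] [0.595 0.297 0.172] [-0.756 -0.654  0.005]
jar inside z [0.035 0.079 0.083]
0.62 [0.01, 0.21, 0.24, 0.01, 0.0, 0.01]
0.66 [0.01, 0.01, 0.01, 0.01, 0.0, 0.15]
0.7 [0.01, 0.68, 0.67, None, 0.7, 0.15]
0.74 [0.63, 0.75, 0.75, 0.74, 0.77, 0.72]
0.78 [0.5, 0.77, 0.77, 0.17, 0.79, 0.73]
[]
from [ 0.499 -0.148  0.242] yaw 89.69 tilt [-0.001  0.001 -1.   ]
[[0.83,0.08,-0.08,0.55],[0.83,0.04,-0.08,0.55],[0.83,0.0,-0.08,0.55],[0.83,-0.04,-0.08,0.55],[0.83,-0.08,-0.08,0.55],[0.83,-0.12,-0.08,0.55],[0.82,-0.15,-0.08,0.55],[0.81,-0.19,-0.07,0.54],[0.8,-0.24,-0.08,0.55],[0.88,0.12,0.0,0.83],[0.89,0.05,0.0,0.83],[0.89,-0.01,0.0,0.83]]
[[0.89,-0.07,0.0,0.84],[0.88,-0.14,0.0,0.83],[0.86,-0.21,0.0,0.84],[0.0,0.0,0.69,-0.0],[0.0,0.0,0.69,-0.0],[0.0,0.0,0.69,-0.0],[0.0,0.0,0.68,-0.0]]
end [0.645 0.33  0.16 ] 40.0
```

Emit:
{"method": "step_arm", "body": {
  "series": [
    [[0.8, 0.1, -0.1, 0.55], [0.8, 0.05, -0.1, 0.55], [0.85, 0, -0.1, 0.55], [0.85, -0.05, -0.1, 0.55], [0.85, -0.1, -0.1, 0.55], [0.85, -0.1, -0.1, 0.55], [0.8, -0.15, -0.1, 0.55], [0.8, -0.2, 0, 0.55], [0.8, -0.25, 0, 0.55], [0.9, 0.1, 0, 0.85], [0.9, 0.05, 0, 0.85], [0.9, 0, 0, 0.85]]
  ],
  "fingers": 0
}}

```text
time: 38.15
tool_pos: [0.5879, 0.2423, 0.2673]
tcp_rot: [-2.823, -1.377, 0.007]
contact_force: [0.0, -0.2, 0.0]
grip_width: 0.003
grip_force: 0.0
```

Emit:
{"method": "step_arm", "body": {
  "series": [
    [[0.9, -0.05, 0, 0.85], [0.9, -0.15, 0, 0.85], [0.85, -0.2, 0, 0.8], [0, 0, 0, 0]]
  ]
}}

```text
time: 38.48
tool_pos: [0.6487, 0.3395, 0.2651]
tcp_rot: [-2.95, -1.075, 0.002]
contact_force: [0.2, 1.5, -0.4]
grip_width: 0.004
grip_force: 0.0
```

```bash
cat >> h.py <<'E'
h=np.array([np.cos(np.radians(40)),np.sin(np.radians(40))]); HP=np.array([.54,.2415])+.066*h
def sz():
    s=bot.observe(); p=s['tool_pos']; d=p[:2]-HP; print('t',s['time'],'s',np.round(-d@h,3),'lat',np.round(d@[h[1],-h[0]],3),'tipz',round(p[2]+.04,3),'F',np.round(s['contact_force'],1))
E
python3 - <<'E'
from h import *
sz(); 
plan([(np.r_[HP+.07*h,.27],40),(np.r_[HP+.07*h,.155],40)])
E
```

```text
t 38.4833 s -0.08 lat -0.005 tipz 0.305 F [ 0.2  1.5 -0.4]
from [0.6487 0.3395 0.2651] yaw 40.05 tilt [-0.002  0.001 -1.   ]
[[-0.26,0.13,-0.12,0.01],[0.0,0.0,0.72,0.0],[0.0,0.0,0.72,0.0],[0.0,0.0,0.72,0.0],[0.0,0.0,0.71,0.0]]
end [0.6441 0.3289 0.1551] 40.0
```

Emit:
{"method": "step_arm", "body": {
  "series": [
    [[0, 0.1, 0.6, 0], [0, 0, 0.7, 0], [0, 0, 0.7, 0], [0, 0, 0.6, 0], [-0.4, 0, 0, 0], [-0.4, 0, 0, 0], [-0.3, 0, 0, 0], [-0.3, 0, 0, 0], [-0.3, 0, 0, 0], [-0.3, 0, 0, 0], [-0.2, 0, 0, 0], [0, 0, 0, 0]]
  ]
}}

```text
time: 39.48
tool_pos: [0.5807, 0.2693, 0.1641]
tcp_rot: [2.955, 1.064, -0.008]
contact_force: [0.0, 0.2, 0.9]
grip_width: 0.0
grip_force: 0.0
```

Run:
```python
from h import *
sz()
```

```text
t 39.4833 s 0.017 lat 0.005 tipz 0.204 F [0.  0.2 0.9]
```

Emit:
{"method": "step_arm", "body": {
  "series": [
    [[-0.35, 0, 0.2, 0], [-0.35, 0, 0.2, 0], [-0.3, 0, 0.2, 0], [-0.3, 0, 0.25, 0], [-0.25, 0, 0.3, 0], [-0.25, 0, 0.3, 0], [-0.15, 0, 0.3, 0], [-0.15, 0, 0.3, 0], [-0.05, 0, 0.2, 0], [0, 0, 0.15, 0], [0, 0, 0.1, 0], [0, 0, 0, 0]]
  ]
}}

```text
time: 40.48
tool_pos: [0.5158, 0.2156, 0.0685]
tcp_rot: [-2.952, -1.063, 0.007]
contact_force: [-9.3, -3.6, 30.7]
grip_width: 0.0
grip_force: 15.3
```

Run:
```python
from h import *
sz()
c=cam('side'); Q=pts(c).reshape(-1,3); k=(np.hypot(Q[:,0]-.54,Q[:,1]-.2415)<.07)&(Q[:,2]>.06); im=c['img'].reshape(-1,3)
L=Q[k]; print(k.sum(),np.percentile(L[:,2],[5,25,50,75,90]))
```

```text
t 40.4833 s 0.101 lat 0.004 tipz 0.109 F [-9.3 -3.6 30.7]
4639 [0.08645669 0.13195023 0.301566   0.43039408 0.48254534]
```

Emit:
{"method": "step_arm", "body": {
  "series": [
    [[0, 0, -0.3, 0], [0, 0, -0.8, 0], [0, 0, -1, 0], [-0.3, 0, -1, 0], [-1, 0, -0.5, 0], [-1, 0, 0, 0], [-1, 0, 0, 0], [-1, 0, 0, 0], [0, 0, 0, 0]]
  ]
}}

```text
time: 41.28
tool_pos: [0.3775, 0.1027, 0.2067]
tcp_rot: [-2.955, -1.058, 0.017]
contact_force: [-1.3, 0.0, -0.0]
grip_width: 0.0
grip_force: 0.0
```

```bash
cat > lid.py <<'E'
from h import *
np.set_printoptions(precision=4,suppress=True)
sz()
for n in ('side','top','wrist'):
    c=cam(n); Q=pts(c).reshape(-1,3); k=(np.hypot(Q[:,0]-.54,Q[:,1]-.2415)<.052)&(Q[:,2]>.08)&(Q[:,2]<.15); L=Q[k]
    if k.sum()>30:
        d=-(L[:,:2]-HP)@h; print(n,k.sum(),'slope,z0',np.polyfit(d,L[:,2],1),'z',np.percentile(L[:,2],[5,50,95]))
E
python3 lid.py
```

```text
t 41.2833 s 0.28 lat 0.002 tipz 0.247 F [-1.3  0.  -0. ]
side 599 slope,z0 [0.0061 0.1024] z [0.0987 0.1028 0.1071]
top 1149 slope,z0 [0.0026 0.1035] z [0.0983 0.1036 0.1092]
wrist 1245 slope,z0 [0.0026 0.1029] z [0.102  0.1032 0.1045]
```

Run:
```python
from h import *
np.set_printoptions(precision=3,suppress=True)
c=cam('side')
for l in ['casserole','tall_bottle','glass_beaker','small_jar','wash_bottle']: print(l,[(round(d['p'],2),ray(c,d['xy'],0)) for d in bot.pinpoint(l,'side')[:2]])
print(bot.look_for('ball0','side')[:3],bot.look_for('ball0','top')[:0]); print(rimfit((.499,-.004),.06,n='side'))
print(bot.finish_job())
```

```text
casserole [(0.69, array([ 0.5  , -0.013,  0.   ]))]
tall_bottle [(0.82, array([ 0.552, -0.296,  0.   ]))]
glass_beaker [(0.52, array([0.637, 0.064, 0.   ]))]
small_jar [(0.63, array([0.553, 0.439, 0.   ]))]
wash_bottle [(0.46, array([ 0.507, -0.025,  0.   ])), (0.21, array([0.594, 0.162, 0.   ]))]
[{'xy': [321.8, 259.3], 'p': 0.57}] []
(array([ 0.5  , -0.003]), 172, np.float64(0.05746507124598216))
the job is handed in; nothing more can be done
None
```

I poured the balls into the steel jar, pushed its lid shut and set the empty casserole upright on the bench about 11 cm from the jar. I handed the job in at about 41 s; no verdict came back. Pictures showed the casserole empty, balls in the jar and none on the bench, but I didn't count all seven. The tall bottle, beaker and small jar read within about a centimetre of where they started; the wash bottle wasn't picked up in the last check.

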